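# Put the files away in the tin before grinding

### The arm

A 6-joint arm with a two-finger parallel gripper is mounted at the origin on the work surface. World frame = base frame: x ahead of the robot, y to its left, z up, the work surface at z = 0. Lengths are in mm, angles in rad, forces in N, time in s.
With the tool pointing down it reaches from about 325 to 900 mm from the base axis. Payload 6.1 kg.
Tool frame: the origin (TCP) lies at the very end of the fingers, on their centre line; the grasp point (between the pads) lies ctrl.tcp_to_grasp behind it (ctrl.tcp_to_grasp is the distance from the TCP to the grasp point, in mm); x points along the fingers, y is the direction in which the jaws open and shut, and the axes are right-handed (so a half turn about x gives the same grasp; the last joint's range is limited). The gripper opens to 85 mm and grips with 20 to 120 N. Pads are 22 mm wide; open, the fingers measure 114 mm over their backs; the gripper's body (76 mm by 85 mm) begins 54 mm behind the grasp point. The pads swing forward as they close: fully open they stand 13 mm farther back than shut.
Start: joints at [1.2, 0.22, 1.526, -0, 1.395, -0.126], TCP at [151.475, 606.359, 231.3] pointing down, gripper open.
Joint ranges: [-2.98, 2.98], [-0.91, 2.08], [0.09, 2.57], [-1.24, 4.39], [0.2, 2.65], [-2.68, 2.68]. Speed limits (rad/s): [2.57, 2.57, 3.01, 3.14, 3.14, 3.14].

### API

Orientations are given as a unit quaternion [w, x, y, z].
In Python, from rig import telemetry, cams, ctrl gives the robot as it stands. The module is installed in compiled form; this text tells all that it offers.
- The arm moves only by the shell command python3 -m handwheel 'ROWS' [FORCE]. ROWS is JSON, a list of rows, each an object of numbers: "jaw": the closure, from -1 (fully open) to 1 (shut), so that 0 is half open; "x", "y", "z": the shift along the tool's x, y, z in m; "twist": the turn about the tool's x in rad. A call has 1 to 8 rows; each row shifts and turns the commanded pose from where the row before left it, along the tool's axes as they then stand; what a row does not reach is not made up. A row lasts 1/8 s, in which the tool goes at most 62.5 mm and 10.7 degrees, less where a joint would pass 70% of its speed; a pose out of reach is approached as far as the arm can. A call with a gripper value outside its range is refused whole. The fingers move at their own pace and stop on an object; FORCE is the grip in N (left out, the last holds). Time passes only in rows, so rows that do not move let the fingers close. It gives the time, the measured TCP pose, the force and the opening at its end, in the units of the state.
- telemetry.read_state(): the state, without advancing time (a new reading comes with each control period).
- cams.grab_frame(name): name is "scene" or "side" or "wrist"; returns (picture, depth): 384x512x3 uint8, blue, green, red; 384x512 float32, mm along the optical axis (not along the pixel's ray), 0 where there is no reading.
- cams.camera_model(name): a dict with "K" (3x3 intrinsics, pixels), "D" ([k1, k2, p1, p2, k3] as OpenCV has them; the pictures are not rectified), "pose" (4x4, takes a point from camera to world coordinates); the wrist camera has in their place "hand_eye" (4x4, takes a point from camera to tool coordinates, whose origin is the TCP and whose axes are the tool frame's). Camera axes: x right, y down, z forward; pixel columns grow to the right and rows downward; lengths in mm; the calibration is good to about 2 mm. A picture is of the moment at which its call begins: read the wrist's pose just before it. camera_model takes no time and is no camera call.
- ctrl.job_done(): hands the job in, once; it reports no verdict.
The state is a dict: "time_s": time; "joint_pos": joint angles; "joint_velocities": joint speeds; "effort": joint torques, N m; "tcp_pos": TCP position; "ee_rot": TCP orientation; "contact_force": force on the tool from outside, world axes, zero at the start; "moment": the same for the moment, N m; "width": finger opening in mm.
Only numpy, scipy, OpenCV 4.12 (cv2) and the standard library are available. Lean on these libraries where they do the work, as an engineer would, in place of code of your own. Each camera call takes 0.05 s, during which the arm holds its last target.

### The job

The grinder is about to make dust, so put the hand files away: lift the lid off the metal tin and lay it, knob up, in the middle of the cork mat; then pull every file out of the wooden rack and put them all inside the tin. Finally put the lid back on so that it sits flat and fully home, with the tin standing upright on the bench, and leave the other things on the bench where they are.

Things in the scene. Friction and masses are not known exactly. Their poses are not given: they have to be found in the camera images.
- tin: Open round tin, plain bare metal, 156 mm outside diameter, 148 mm inside, 150 mm tall, floor 5 mm thick, about 0.8 kg, loose on the bench. Origin: centre of its underside, z up along its axis.
- lid: Tin's loose lid, 0.18 kg, on the tin at first: metal disc 162 mm across, 6 thick; under it a plug 136 mm across, 8 deep, that drops loosely into the tin; on top a central black upright cylindrical knob, 26 mm across, 34 tall. Origin: centre of the plug's underside, z up; disc at z 8 to 14 mm, knob top at 48. With the tin closed it is 142 mm above the tin's origin.
- mat: Square cork mat fixed to the bench, 200 x 200 mm, 3 mm thick. Origin: centre of its underside.
- rack: Wooden file rack, a block fixed to the bench, 64 mm (own x) x 224 mm (own y) x 62 mm tall, with five upright slots 8 x 16 mm and 55 mm deep in a row along its own y at y = -88, -44, 0, 44 and 88 mm. Origin: centre of its underside.
- file1: Hand file, 130 mm long, 70 g (3 to 5 alike are present; None if absent): flat steel blade 67 mm long, 12 (own y) x 4 mm (own x), then a wooden handle 63 mm long, 20 (own y) x 16 mm (own x). Origin: blade's tip; z runs along the file, handle at z 67 to 130 mm. It starts upright in a rack slot, blade down, tip 7 mm above the bench, with 2 mm play each side.
- file2: Hand file, 130 mm long, 70 g (3 to 5 alike are present; None if absent): flat steel blade 67 mm long, 12 (own y) x 4 mm (own x), then a wooden handle 63 mm long, 20 (own y) x 16 mm (own x). Origin: blade's tip; z runs along the file, handle at z 67 to 130 mm. It starts upright in a rack slot, blade down, tip 7 mm above the bench, with 2 mm play each side.
- file3: Hand file, 130 mm long, 70 g (3 to 5 alike are present; None if absent): flat steel blade 67 mm long, 12 (own y) x 4 mm (own x), then a wooden handle 63 mm long, 20 (own y) x 16 mm (own x). Origin: blade's tip; z runs along the file, handle at z 67 to 130 mm. It starts upright in a rack slot, blade down, tip 7 mm above the bench, with 2 mm play each side.
- file4: Hand file, 130 mm long, 70 g (3 to 5 alike are present; None if absent): flat steel blade 67 mm long, 12 (own y) x 4 mm (own x), then a wooden handle 63 mm long, 20 (own y) x 16 mm (own x). Origin: blade's tip; z runs along the file, handle at z 67 to 130 mm. It starts upright in a rack slot, blade down, tip 7 mm above the bench, with 2 mm play each side.
- file5: Hand file, 130 mm long, 70 g (3 to 5 alike are present; None if absent): flat steel blade 67 mm long, 12 (own y) x 4 mm (own x), then a wooden handle 63 mm long, 20 (own y) x 16 mm (own x). Origin: blade's tip; z runs along the file, handle at z 67 to 130 mm. It starts upright in a rack slot, blade down, tip 7 mm above the bench, with 2 mm play each side.
- mug: White mug, 80 mm tall, bystander. Origin: centre of its underside.
- glue: White glue bottle, 150 mm tall, bystander. Origin: centre of its underside.
- offcut: Wooden offcut 80 x 50 x 40 mm, bystander. Origin: centre of its underside.
- sanding_block: Cork sanding block 80 x 50 x 35 mm, bystander. Origin: centre of its underside.
- driver: Screwdriver 180 mm long lying on the bench, bystander. Origin on its underside.
- steel_round: Upright steel cylinder 44 mm in diameter, 70 mm tall, bystander. Origin: centre of its underside.
Not all that is in view belongs to the job. What is shaped like the file5 but green or pink is not meant.

How it is judged:
By the outcome, as a careful person would: the job done as asked, in the order asked, and still so for the second after the job is handed in, with the robot touching nothing.
Of file1, file2, file3, file4, file5 only 3 to 5 are there at a start; the rules pass over those that are not, and their reading is None.
At some moment in a run one of tin, lid may be knocked a few centimetres aside while the robot is not near it.
Once in a run the grip may slacken for a moment while it holds something.
It also fails if it takes over 210 s, if anything falls off the work surface, if the arm or the gripper's body presses on something with over 40 N, if the wrist force passes 120 N, or if a joint passes its speed limit or range.

## Working session

There is one attempt and no reset: what is moved stays moved. The work goes in short steps, Python scripts to look and compute and a shell command to move; the robot and the scene stay as the last step left them, time stands still between calls to the robot, and variables do not carry over. Pictures are saved under pics/ and viewed, and the job is handed in when it is done.

```bash
mkdir -p pics; ls; python3 - <<'E'
from rig import telemetry,cams,ctrl
import cv2
print(telemetry.read_state()); print(ctrl.tcp_to_grasp)
for n in("scene","side","wrist"):
    p,d=cams.grab_frame(n); cv2.imwrite(f"pics/{n}0.png",p)
    print(n,cams.camera_model(n))
E
```

```text
pics
{'time_s': 0.0, 'joint_pos': array([ 1.19991846e+00,  2.21286028e-01,  1.52754286e+00, -2.92785399e-05,
        1.39473194e+00, -1.26077427e-01]), 'joint_velocities': array([ 6.10337197e-05,  9.73533442e-05, -2.70759874e-05,  3.89388552e-04,
        4.58991105e-04,  8.33791757e-05]), 'effort': array([-1.23564772e-03, -4.96901643e+01, -3.89396167e+01, -2.73026089e-04,
        1.12837966e-02,  2.32244304e-05]), 'tcp_pos': array([151.26115398, 605.81337915, 230.19827067]), 'ee_rot': array([ 0.70165515,  0.08565523,  0.70197766, -0.08700921]), 'contact_force': array([ 0.34518177, -0.14284079, -0.39705527]), 'moment': array([0.00066389, 0.01892437, 0.03588869]), 'width': 85.31042673123625}
18.700000000000003
scene {'K': array([[445.3301147 ,   0.        , 253.02400737],
       [  0.        , 445.3301147 , 194.91719382],
       [  0.        ,   0.        ,   1.        ]]), 'D': array([0.01984357, 0.        , 0.        , 0.        , 0.        ]), 'pose': array([[ 9.43547297e-02,  7.95568899e-01, -5.98470811e-01,
         1.39783541e+03],
       [ 9.95538086e-01, -7.60364655e-02,  5.587
[... 698 characters left out ...]
9360183e+02],
       [ 0.00000000e+00,  0.00000000e+00,  0.00000000e+00,
         1.00000000e+00]])}
wrist {'K': array([[325.84383597,   0.        , 255.16130414],
       [  0.        , 325.84383597, 187.11841049],
       [  0.        ,   0.        ,   1.        ]]), 'D': array([-0.07999092,  0.        ,  0.        ,  0.        ,  0.        ]), 'hand_eye': array([[-1.77592204e-04, -3.19247310e-01,  9.47671422e-01,
        -1.41941862e+02],
       [ 9.99999972e-01,  9.23317051e-05,  2.18502788e-04,
         1.92473852e-01],
       [-1.57256546e-04,  9.47671434e-01,  3.19247285e-01,
        -8.33387961e+01],
       [ 0.00000000e+00,  0.00000000e+00,  0.00000000e+00,
         1.00000000e+00]])}
```

View pics/scene0.png

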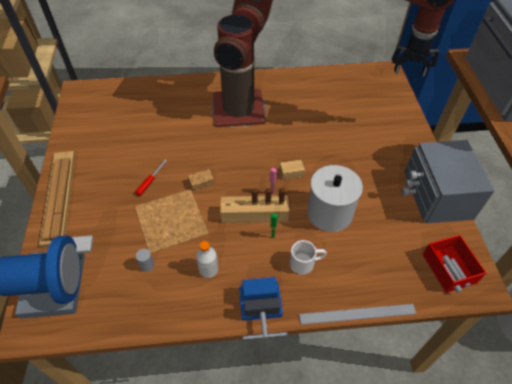

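View pics/side0.png

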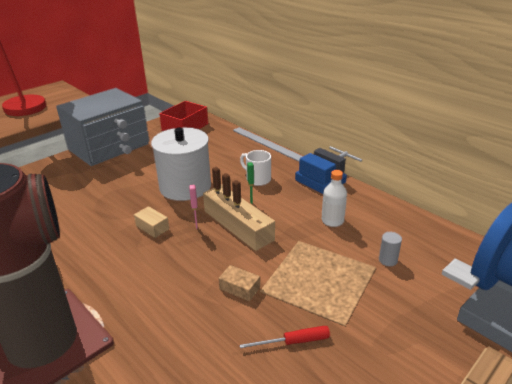

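View pics/wrist0.png

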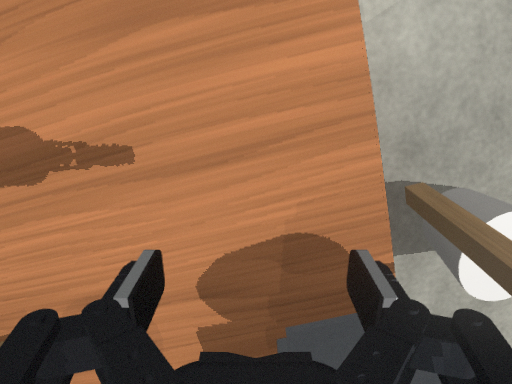

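The scene shows the tin at (335,200) with its knob at (337,181), and the mat at (172,220). Three brown handles stand in the rack at (254–281,197), with a pink decoy at (273,180) and a green one at (274,222) beside it. Next I'll zoom in and measure.

```bash
cat > h.py <<'E'
import numpy as np,cv2
from rig import telemetry,cams,ctrl
from scipy.spatial.transform import Rotation as R
def tool():
    s=telemetry.read_state(); T=np.eye(4); q=s['ee_rot']
    T[:3,:3]=R.from_quat([q[1],q[2],q[3],q[0]]).as_matrix(); T[:3,3]=s['tcp_pos']; return T,s
def grab(n,save=None):
    T,s=tool(); m=cams.camera_model(n); p,d=cams.grab_frame(n)
    P=m['pose'] if 'pose' in m else T@m['hand_eye']
    if save: cv2.imwrite('pics/'+save,p)
    return p,d,m,P
def norm(uv,m): return cv2.undistortPoints(np.float64(uv).reshape(-1,1,2),m['K'],m['D']).reshape(-1,2)
def plane(uv,m,P,z):
    n=norm(uv,m); r=np.c_[n,np.ones(len(n))]@P[:3,:3].T
    return P[:3,3]+r*((z-P[2,3])/r[:,2])[:,None]
def cloud(d,m,P):
    v,u=np.mgrid[:384,:512]; n=norm(np.c_[u.ravel(),v.ravel()],m)
    c=np.c_[n,np.ones(len(n))]*d.reshape(-1,1)
    w=c@P[:3,:3].T+P[:3,3]; w[d.ravel()<=0]=np.nan
    return w.reshape(384,512,3)
def proj(X,m,P):
    Q=np.linalg.inv(P); return cv2.projectPoints(np.float64(X).reshape(-1,3),cv2.Rodrigues(Q[:3,:3])[0],Q[:3,3],m['K'],m['D'])[0].reshape(-1,2)
def report():
    T,s=tool(); print('t %.2f tcp'%s['time_s'],s['tcp_pos'].round(1),'F',s['contact_force'].round(1),'w %.1f'%s['width'],'j',s['joint_pos'].round(2)); print(T[:3,:3].round(3).tolist())
E
python3 - <<'E'
from h import *
np.set_printoptions(suppress=True,precision=1)
for n in("scene","side"):
    p,d,m,P=grab(n); w=cloud(d,m,P); np.save(n+'.npy',w)
    z=w[...,2]
    hsv=cv2.cvtColor(p,cv2.COLOR_BGR2HSV)
    # grey top of tin: z 146-165
    def rep(name,M):
        c=w[M]; 
        if len(c): print(n,name,len(c),'min',c.min(0),'max',c.max(0),'med',np.median(c,0))
    reg=(w[...,0]>200)&(w[...,0]<900)&(abs(w[...,1])<600)
    rep('lidtop',reg&(z>148)&(z<164)&(hsv[...,1]<60))
    rep('knob',reg&(z>182)&(z<200))
    M=(reg&(z>100)&(z<150)&(hsv[...,1]>60)).astype(np.uint8)
    k,l,st,ce=cv2.connectedComponentsWithStats(M)
    for i in range(1,k):
        if st[i,4]>5: rep('hi %s hsv %s'%(ce[i].round(),np.median(hsv[l==i],0)),l==i)
    rep('racktop',reg&(z>57)&(z<66)&(hsv[...,1]>60))
    q=p[140:290,100:400] if n=='scene' else p[110:330,130:400]
    cv2.imwrite(f'pics/{n}_z.png',cv2.resize(q,None,fx=2.6,fy=2.6,interpolation=cv2.INTER_CUBIC))
E
```

```text
scene lidtop 2072 min [ 410.8 -532.2  148. ] max [832.  600.  163.9] med [561.5 283.5 155.1]
scene knob 341 min [ 541.7 -561.   182. ] max [843.3 283.5 200. ] med [ 781.9 -530.5  189.9]
scene hi [273. 172.] hsv [171. 124. 145.] 52 min [439.1  74.  100.1] max [465.9  93.8 130.7] med [457.4  83.4 121.6]
scene hi [255. 193.] hsv [ 12. 169.  73.] 62 min [526.6   4.8 100. ] max [548.   21.8 139.7] med [543.6  14.3 124.6]
scene hi [269. 192.] hsv [ 12. 165.  81.] 59 min [533.7  49.3 102.9] max [551.4  66.2 139.9] med [547.1  58.5 127.7]
scene hi [282. 192.] hsv [ 12. 169.  73.] 64 min [538.3  90.9 100.2] max [553.4 111.8 138.9] med [549.9 100.7 123.2]
scene hi [274. 217.] hsv [ 65.  190.   95.5] 58 min [627.9  54.5 100.6] max [647.9  73.9 133.7] med [639.4  64.  122.7]
scene hi [ 73. 243.] hsv [108. 109.  90.] 23 min [ 673.8 -533.8  112.7] max [ 690.8 -529.4  148.2] med [ 681.  -530.8  131.7]
scene hi [204. 246.] hsv [ 14. 249. 192.] 85 min [ 717.  -175.7  100.2] max [ 746.4 -133.6  150. ] med [ 737.3 -150.9  146.6]
scene hi [ 43. 286.] hsv [107. 202.  80.] 66 min [ 803.6 -599.8  103. ] ma
[... 686 characters left out ...]
.9]
side hi [226. 181.] hsv [ 11. 138.  62.] 121 min [528.3  45.3 100.1] max [548.2  67.4 140.3] med [535.2  51.6 121.8]
side hi [336. 177.] hsv [ 11.  184.5 161. ] 62 min [ 714.  -164.6  131.2] max [ 735.8 -140.4  149.8] med [ 721.6 -155.9  142.5]
side hi [236. 188.] hsv [ 11. 140.  63.] 125 min [526.5   0.6 100.4] max [545.8  23.7 139.6] med [531.2   7.5 122.9]
side hi [192. 191.] hsv [171. 107. 153.] 87 min [440.3  72.2 100.3] max [461.6  94.6 133.1] med [447.7  78.6 119.4]
side hi [493. 268.] hsv [108. 167.  91.] 779 min [ 661.1 -594.   100. ] max [ 725.2 -531.6  149.8] med [ 699.9 -560.1  127.5]
side racktop 1357 min [ 445.2 -561.    57. ] max [878.1 599.9  66. ] med [535.   -7.6  62.6]
```

View pics/scene_z.png

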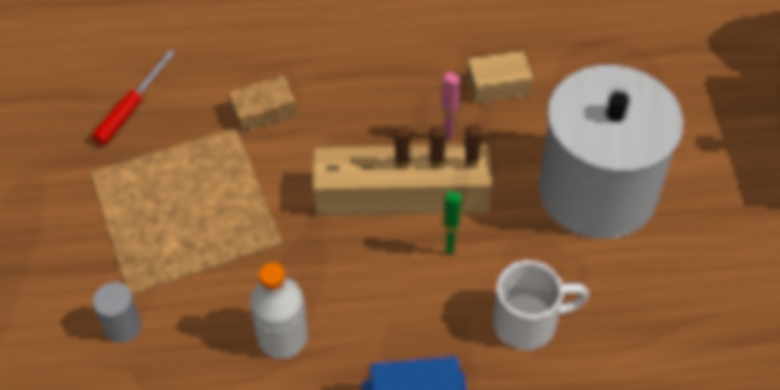

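View pics/side_z.png

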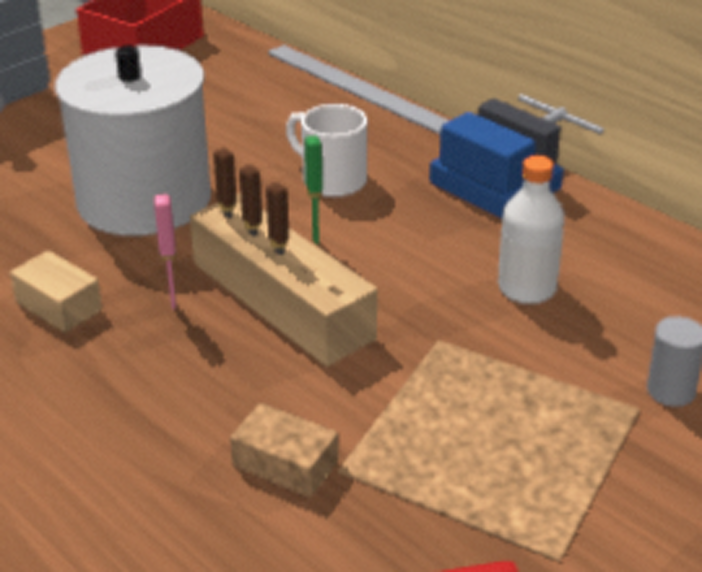

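```bash
python3 - <<'E'
from h import *
np.set_printoptions(suppress=True,precision=1)
for n in("scene","side"):
    p,d,m,P=grab(n); w=cloud(d,m,P); z=w[...,2]
    hsv=cv2.cvtColor(p,cv2.COLOR_BGR2HSV)
    near=np.hypot(w[...,0]-550,w[...,1]-275)<150
    lid=near&(z>152)&(z<160)
    (c,r)=cv2.minEnclosingCircle(np.float32(w[lid][:,:2])); print(n,'lid',c,r)
    k=near&(z>186)
    ct=cv2.minEnclosingCircle(np.float32(w[k][:,:2])); print(n,'knob',ct, k.sum())
    kk=near&(z>165)&(z<194); a=w[kk]; print('  knob all',a.min(0),a.max(0))
    # rack top
    rk=(z>58)&(z<65)&(w[...,0]>480)&(w[...,0]<620)&(w[...,1]>-150)&(w[...,1]<165)&(hsv[...,1]>60)
    print(n,'rack',cv2.minAreaRect(np.float32(w[rk][:,:2])))
    # mat: cork height 3; colour mask on texture
    M=(w[...,2]<12)&(hsv[...,0]>12)&(hsv[...,0]<22)&(w[...,1]<-40)&(w[...,1]>-420)&(w[...,0]>450)&(w[...,0]<820)
    M=cv2.morphologyEx(M.astype(np.uint8),cv2.MORPH_CLOSE,np.ones((5,5))); M=cv2.morphologyEx(M,cv2.MORPH_OPEN,np.ones((7,7)))
    cs=max(cv2.findContours(M,cv2.RETR_EXTERNAL,cv2.CHAIN_APPROX_NONE)[0],key=cv2.contourArea)
    X=plane(cs.reshape(-1,2),m,P,3); print(n,'mat',cv2.minAreaRect(np.float32(X[:,:2])))
    # obstacles heights near path
    for z0 in(160,): 
        o=(z>z0)&(w[...,0]>350)&(w[...,0]<800)&(abs(w[...,1])<420)&~near
        print('over',z0,o.sum(), w[o].max(0) if o.any() else '')
E
```

```text
scene lid (555.0630493164062, 269.84716796875) 81.98729705810547
scene knob ((556.5143432617188, 270.5218811035156), 13.180768013000488) 39
  knob all [538.8 259.1 165.6] [569.2 283.6 193.9]
scene rack ((539.634033203125, 14.03729248046875), (224.22789001464844, 68.75121307373047), 85.61035919189453)
scene mat ((636.0196533203125, -229.7181854248047), (376.1479797363281, 379.0803527832031), 0.09736048430204391)
over 160 0 
side lid (552.8195190429688, 270.59503173828125) 83.88191223144531
side knob ((553.064453125, 270.8514709472656), 13.46113395690918) 36
  knob all [539.2 255.  165.2] [564.5 282.2 192.9]
side rack ((536.6128540039062, 12.820144653320312), (226.5341033935547, 68.32781982421875), 86.39781188964844)
side mat ((530.4161376953125, -266.69427490234375), (205.62551879882812, 211.06809997558594), 16.83680534362793)
over 160 0
```

```bash
python3 - <<'E'
from h import *
np.set_printoptions(suppress=True,precision=1)
for n in("scene","side"):
    p,d,m,P=grab(n); w=cloud(d,m,P); z=w[...,2]
    hsv=cv2.cvtColor(p,cv2.COLOR_BGR2HSV).astype(int)
    c=(172,220) if n=='scene' else (320,280)
    print(n,hsv[c[1]-15:c[1]+15,c[0]-15:c[0]+15].reshape(-1,3).min(0),hsv[c[1]-15:c[1]+15,c[0]-15:c[0]+15].reshape(-1,3).max(0),'bench',hsv[150,200] if n=='scene' else hsv[350,230], plane([c],m,P,3))
    ctr=plane([c],m,P,3)[0]
    M=(z<12)&(hsv[...,0]>=14)&(hsv[...,0]<24)&(np.hypot(w[...,0]-ctr[0],w[...,1]-ctr[1])<170)
    M=cv2.morphologyEx(M.astype(np.uint8),cv2.MORPH_OPEN,np.ones((3,3)))
    M=cv2.morphologyEx(M,cv2.MORPH_CLOSE,np.ones((7,7)));M=cv2.morphologyEx(M,cv2.MORPH_OPEN,np.ones((9,9)))
    cs=max(cv2.findContours(M,cv2.RETR_EXTERNAL,cv2.CHAIN_APPROX_NONE)[0],key=cv2.contourArea)
    X=plane(cs.reshape(-1,2),m,P,3); print(n,'mat',cv2.minAreaRect(np.float32(X[:,:2])))
    q=p.copy(); cv2.drawContours(q,[cs],-1,(255,0,255),1); cv2.imwrite(f'pics/{n}_mat.png',q)
E
```

```text
scene [ 15 139 145] [ 16 145 202] bench [ 13 172 141] [[ 539.3 -266.1    3. ]]
scene mat ((532.3753051757812, -267.7646484375), (212.46746826171875, 215.51876831054688), 16.3516902923584)
side [ 14 110 159] [ 16 119 229] bench [ 11 136 167] [[ 529.1 -275.5    3. ]]
side mat ((530.7093505859375, -270.6103820800781), (202.72471618652344, 201.40130615234375), 16.631792068481445)
```

```bash
cd pics; python3 -c "
import cv2,numpy as np
cv2.imwrite('mat2.png',np.hstack([cv2.resize(cv2.imread('scene_mat.png'),(400,300)),cv2.resize(cv2.imread('side_mat.png'),(400,300))]))"
```

```text
(no output)
```

View pics/mat2.png

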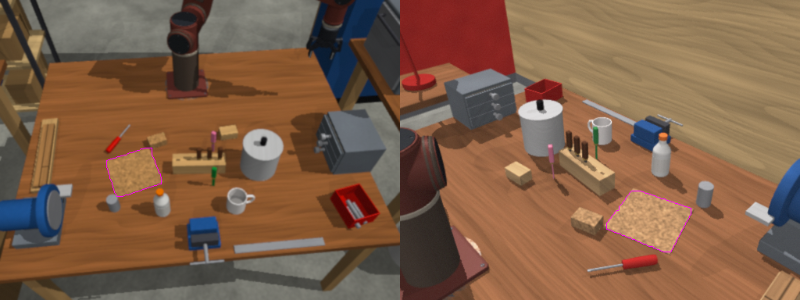

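The mat contours fit well in both views, so its centre is about (531,-269). The lid centre is (554.5,270.5), and the files sit in the rack's own slots y = 0, 44 and 88.

```bash
cat >> h.py <<'E'
def go(x,y,z,yaw=None):
    """yaw deg: world direction of the tool y axis (mod 180). prints tool-axis shift (m) + twist (rad), translation in current axes (translate first, then twist)"""
    T,s=tool(); Rm=T[:3,:3]; d=Rm.T@(np.array([x,y,z])-T[:3,3])/1000
    a=np.degrees(np.arctan2(Rm[1,1],Rm[0,1])); msg=''
    if yaw is not None:
        dy=(yaw-a+90)%180-90; # world rot about +z; tool x is down => twist=-dy
        msg='twist %.3f (j6 %.2f)'%(-np.radians(dy),s['joint_pos'][5])
    print('yaw now %.1f'%a,'shift x %.4f y %.4f z %.4f'%tuple(d),msg)
E
python3 - <<'E'
from h import *
report(); go(554.5,270.5,230,-4)
E
```

```text
t 0.45 tcp [151.4 606.3 231.2] F [-0.2  0.6 -0.7] w 85.3 j [ 1.2   0.22  1.53  0.    1.39 -0.13]
[[-0.0, 0.242, 0.97], [-0.0, 0.97, -0.242], [-1.0, -0.0, -0.0]]
yaw now 76.0 shift x 0.0012 y -0.2281 z 0.4724 twist 1.396 (j6 -0.13)
```

```bash
python3 -m handwheel '[{"y":-0.025,"z":0.052},{"y":-0.025,"z":0.052},{"y":-0.025,"z":0.052},{"y":-0.025,"z":0.052},{"y":-0.025,"z":0.052},{"y":-0.025,"z":0.052},{"y":-0.025,"z":0.052},{"y":-0.025,"z":0.052}]' 40
python3 - <<'E'
from h import *
report(); go(554.5,270.5,230)
E
```

```text
t 0.45 tcp [151.4 606.3 231.2] F [-0.2  0.6 -0.7] w 85.3 j [ 1.2   0.22  1.53  0.    1.39 -0.13]
[[-0.0, 0.242, 0.97], [-0.0, 0.97, -0.242], [-1.0, -0.0, -0.0]]
yaw now 76.0 shift x 0.0012 y -0.2281 z 0.4724 schema error: expected keys jaw, x, y, z, twist
```

```bash
python3 -m handwheel '[{"jaw":-1,"x":0,"y":-0.025,"z":0.052,"twist":0},{"jaw":-1,"x":0,"y":-0.025,"z":0.052,"twist":0},{"jaw":-1,"x":0,"y":-0.025,"z":0.052,"twist":0},{"jaw":-1,"x":0,"y":-0.025,"z":0.052,"twist":0},{"jaw":-1,"x":0,"y":-0.025,"z":0.052,"twist":0},{"jaw":-1,"x":0,"y":-0.025,"z":0.052,"twist":0},{"jaw":-1,"x":0,"y":-0.025,"z":0.052,"twist":0},{"jaw":-1,"x":0,"y":-0.025,"z":0.052,"twist":0}]' 40
python3 - <<'E'
from h import *
report(); go(554.5,270.5,230)
E
```

```text
time_s: 1.45
tcp_pos: [508.0, 310.2, 231.6]
ee_rot: [0.702, 0.087, 0.702, -0.086]
contact_force: [0.3, 1.2, -0.2]
width: 85.4
t 1.45 tcp [508.  310.2 231.6] F [ 0.3  1.2 -0.2] w 85.4 j [ 0.42  0.15  1.61  0.    1.38 -0.91]
[[0.001, 0.242, 0.97], [0.0, 0.97, -0.242], [-1.0, 0.001, 0.0]]
yaw now 76.0 shift x 0.0016 y -0.0272 z 0.0548
```

Next I'll move above the tin, still high, and check with the wrist camera.

```bash
python3 -m handwheel '[{"jaw":-1,"x":0,"y":-0.0135,"z":0.0275,"twist":0},{"jaw":-1,"x":0,"y":-0.0135,"z":0.0275,"twist":0},{"jaw":-1,"x":0,"y":0,"z":0,"twist":0}]' 40
python3 - <<'E'
from h import *
report()
p,d,m,P=grab('wrist','w1.png'); w=cloud(d,m,P); z=w[...,2]
k=(z>185)&(z<196)&(np.hypot(w[...,0]-554,w[...,1]-270)<60)
print(k.sum(),cv2.minEnclosingCircle(np.float32(w[k][:,:2])),w[k].mean(0))
l=(z>150)&(z<162); print(cv2.minEnclosingCircle(np.float32(w[l][:,:2])),np.nanmedian(z[l]))
E
```

```text
time_s: 1.82
tcp_pos: [554.8, 270.3, 231.2]
ee_rot: [0.702, 0.087, 0.702, -0.087]
contact_force: [-0.4, -0.1, -0.7]
width: 85.5
t 1.82 tcp [554.8 270.3 231.2] F [-0.4 -0.1 -0.7] w 85.5 j [ 0.33  0.2   1.55 -0.    1.39 -1.  ]
[[0.0, 0.245, 0.969], [-0.0, 0.969, -0.245], [-1.0, -0.0, 0.0]]
1246 ((553.3563232421875, 272.59576416015625), 12.94572925567627) [552.44871989 272.87907995 188.97424802]
((553.39892578125, 272.62689208984375), 81.12413787841797) 155.31005100765304
```

View pics/w1.png

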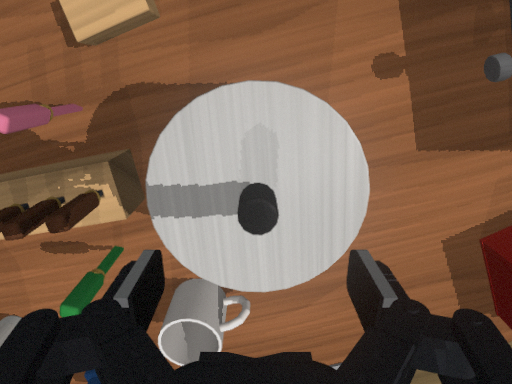

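The wrist view shows the knob at (258,208), between the jaws; the lid centre comes out at (553.4,272.6). I'll descend and grip.

```bash
python3 -m handwheel '[{"jaw":-1,"x":0.03,"y":0.0015,"z":-0.001,"twist":0},{"jaw":-1,"x":0.02,"y":0,"z":0,"twist":0},{"jaw":-1,"x":0.012,"y":0,"z":0,"twist":0},{"jaw":-1,"x":0.008,"y":0,"z":0,"twist":0},{"jaw":0,"x":0,"y":0,"z":0,"twist":0},{"jaw":0.5,"x":0,"y":0,"z":0,"twist":0},{"jaw":1,"x":0,"y":0,"z":0,"twist":0},{"jaw":1,"x":0,"y":0,"z":0,"twist":0}]' 60
python3 -m handwheel '[{"jaw":1,"x":0,"y":0,"z":0,"twist":0},{"jaw":1,"x":0,"y":0,"z":0,"twist":0},{"jaw":1,"x":0,"y":0,"z":0,"twist":0},{"jaw":1,"x":0,"y":0,"z":0,"twist":0}]' 60
```

```text
time_s: 2.88
tcp_pos: [553.4, 273.8, 162.4]
ee_rot: [0.702, 0.087, 0.701, -0.086]
contact_force: [-0.2, -0.1, 4.4]
width: 24.3
time_s: 3.38
tcp_pos: [553.5, 273.8, 162.4]
ee_rot: [0.702, 0.087, 0.701, -0.086]
contact_force: [0.2, -0.2, 6.3]
width: 24.6
```

```bash
python3 -m handwheel '[{"jaw":1,"x":-0.01,"y":0,"z":0,"twist":0},{"jaw":1,"x":-0.01,"y":0,"z":0,"twist":0},{"jaw":1,"x":-0.015,"y":0,"z":0,"twist":0},{"jaw":1,"x":-0.02,"y":0,"z":0,"twist":0},{"jaw":1,"x":-0.02,"y":0,"z":0,"twist":0},{"jaw":1,"x":-0.01,"y":0,"z":0,"twist":0},{"jaw":1,"x":0,"y":0,"z":0,"twist":0}]' 60
python3 - <<'E'
from h import *
report(); go(532,-270,250)
p,d,m,P=grab('wrist','w2.png');grab('side','s2.png');
a=cv2.imread('pics/w2.png');b=cv2.imread('pics/s2.png');cv2.imwrite('pics/c2.png',np.hstack([cv2.resize(a,(400,300)),cv2.resize(b,(400,300))]))
E
```

```text
time_s: 4.25
tcp_pos: [553.4, 273.9, 247.8]
ee_rot: [0.703, 0.087, 0.701, -0.086]
contact_force: [0.4, 0.3, -2.4]
width: 24.3
t 4.25 tcp [553.4 273.9 247.8] F [ 0.4  0.3 -2.4] w 24.3 j [ 0.33  0.19  1.53  0.    1.42 -0.99]
[[0.002, 0.242, 0.97], [0.001, 0.97, -0.242], [-1.0, 0.001, 0.002]]
yaw now 76.0 shift x -0.0027 y -0.5329 z 0.1110
```

View pics/c2.png

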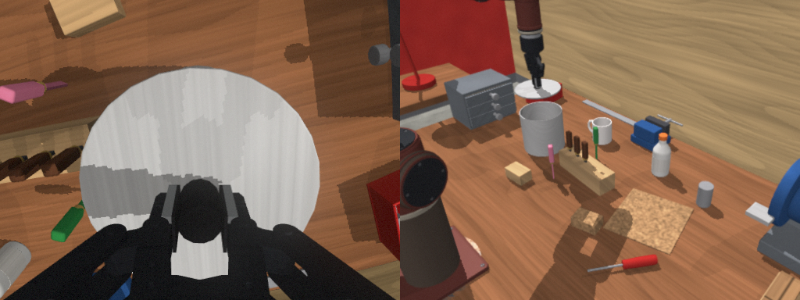

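```bash
python3 -m handwheel '[{"jaw":1,"x":0.0,"y":-0.02,"z":0.004,"twist":0},{"jaw":1,"x":0.0,"y":-0.04,"z":0.008,"twist":0},{"jaw":1,"x":0,"y":-0.045,"z":0.009,"twist":0},{"jaw":1,"x":0,"y":-0.045,"z":0.009,"twist":0},{"jaw":1,"x":0,"y":-0.045,"z":0.009,"twist":0},{"jaw":1,"x":0,"y":-0.045,"z":0.009,"twist":0},{"jaw":1,"x":0,"y":-0.045,"z":0.009,"twist":0},{"jaw":1,"x":0,"y":-0.045,"z":0.009,"twist":0}]' 80
python3 -m handwheel '[{"jaw":1,"x":0,"y":-0.045,"z":0.01,"twist":0},{"jaw":1,"x":0,"y":-0.045,"z":0.01,"twist":0},{"jaw":1,"x":0,"y":-0.045,"z":0.01,"twist":0},{"jaw":1,"x":0,"y":-0.04,"z":0.01,"twist":0},{"jaw":1,"x":0,"y":-0.02,"z":0.006,"twist":0},{"jaw":1,"x":0,"y":0,"z":0,"twist":0},{"jaw":1,"x":0,"y":0,"z":0,"twist":0}]' 80
python3 - <<'E'
from h import *
report(); go(532,-270,70)
p,d,m,P=grab('wrist','w3.png'); w=cloud(d,m,P); z=w[...,2]; T,s=tool()
l=(z>160)&(z<260)&(np.hypot(w[...,0]-532,w[...,1]+270)<130)
hsv=cv2.cvtColor(p,cv2.COLOR_BGR2HSV); l&=(hsv[...,2]>90)&(hsv[...,1]<50); print(l.sum(), cv2.minEnclosingCircle(np.float32(w[l][:,:2])),np.median(z[l]))
A=np.c_[w[l][:,:2],np.ones(l.sum())]; print(np.linalg.lstsq(A,w[l][:,2],rcond=None)[0])
E
```

```text
time_s: 5.35
tcp_pos: [535.6, -64.8, 245.5]
ee_rot: [0.701, 0.086, 0.702, -0.087]
contact_force: [0.6, 0.2, -1.7]
width: 23.8
time_s: 6.22
tcp_pos: [534.0, -261.8, 245.9]
ee_rot: [0.702, 0.087, 0.702, -0.086]
contact_force: [-0.1, 0.2, -1.6]
width: 24.0
t 6.22 tcp [ 534.  -261.8  245.9] F [-0.1  0.2 -1.6] w 24.0 j [-0.59  0.14  1.59  0.    1.41 -1.92]
[[-0.001, 0.242, 0.97], [0.001, 0.97, -0.242], [-1.0, 0.001, -0.001]]
yaw now 76.0 shift x 0.1759 y -0.0085 z 0.0002 
49305 ((534.5365600585938, -261.6948547363281), 80.69800567626953) 238.78503106052457
[-1.94371722e-03  1.99940582e-03  2.40302725e+02]
```

View pics/w3.png

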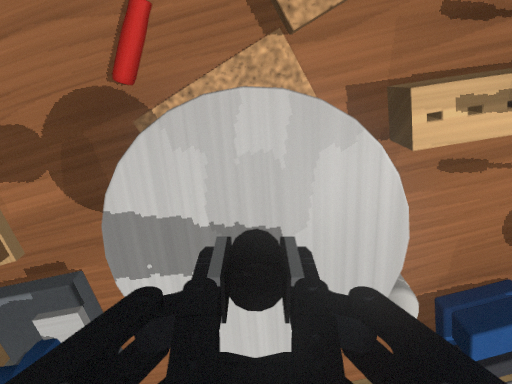

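```bash
python3 -m handwheel '[{"jaw":1,"x":0.03,"y":-0.0085,"z":0,"twist":0},{"jaw":1,"x":0.04,"y":0,"z":0,"twist":0},{"jaw":1,"x":0.04,"y":0,"z":0,"twist":0},{"jaw":1,"x":0.04,"y":0,"z":0,"twist":0},{"jaw":1,"x":0.035,"y":0,"z":0,"twist":0},{"jaw":1,"x":0.02,"y":0,"z":0,"twist":0},{"jaw":1,"x":0,"y":0,"z":0,"twist":0}]' 80
python3 - <<'E'
from h import *
report(); go(532,-270,24)
E
```

```text
time_s: 7.15
tcp_pos: [531.4, -269.6, 40.0]
ee_rot: [0.701, 0.087, 0.703, -0.085]
contact_force: [-0.0, -0.1, -1.8]
width: 23.7
t 7.15 tcp [ 531.4 -269.6   40. ] F [-0.  -0.1 -1.8] w 23.7 j [-0.6   0.36  1.74  0.    1.04 -1.93]
[[-0.003, 0.241, 0.97], [0.002, 0.97, -0.241], [-1.0, 0.001, -0.003]]
yaw now 76.0 shift x 0.0160 y -0.0002 z 0.0007
```

```bash
python3 -m handwheel '[{"jaw":1,"x":0.008,"y":0,"z":0,"twist":0},{"jaw":1,"x":0.004,"y":0,"z":0,"twist":0},{"jaw":1,"x":0.002,"y":0,"z":0,"twist":0},{"jaw":1,"x":0.0015,"y":0,"z":0,"twist":0},{"jaw":1,"x":0.00,"y":0,"z":0,"twist":0}]' 80
```

```text
time_s: 7.78
tcp_pos: [532.2, -271.1, 25.9]
ee_rot: [0.702, 0.086, 0.702, -0.086]
contact_force: [-0.8, -0.5, -1.1]
width: 24.1
```

```bash
python3 -m handwheel '[{"jaw":1,"x":0.0015,"y":0,"z":0,"twist":0},{"jaw":1,"x":0.0,"y":0,"z":0,"twist":0}]' 80
python3 -m handwheel '[{"jaw":1,"x":0.001,"y":0,"z":0,"twist":0},{"jaw":1,"x":0.0,"y":0,"z":0,"twist":0}]' 80
```

```text
time_s: 8.02
tcp_pos: [532.1, -271.0, 24.2]
ee_rot: [0.702, 0.086, 0.702, -0.086]
contact_force: [0.4, -0.4, -2.1]
width: 24.0
time_s: 8.28
tcp_pos: [532.2, -271.1, 23.5]
ee_rot: [0.702, 0.086, 0.702, -0.086]
contact_force: [0.1, 1.2, -0.6]
width: 23.8
```

```bash
python3 -m handwheel '[{"jaw":1,"x":0.001,"y":0,"z":0,"twist":0},{"jaw":1,"x":0.0,"y":0,"z":0,"twist":0}]' 80
python3 -m handwheel '[{"jaw":1,"x":0.0005,"y":0,"z":0,"twist":0},{"jaw":1,"x":0.0,"y":0,"z":0,"twist":0}]' 80
```

```text
time_s: 8.52
tcp_pos: [532.2, -271.1, 23.4]
ee_rot: [0.702, 0.086, 0.702, -0.086]
contact_force: [-4.1, 1.5, 7.1]
width: 24.0
time_s: 8.78
tcp_pos: [532.3, -271.1, 23.4]
ee_rot: [0.702, 0.086, 0.702, -0.086]
contact_force: [-4.6, 2.9, 11.2]
width: 23.6
```

It's seated, so I'll release and lift.

```bash
python3 -m handwheel '[{"jaw":0.2,"x":0,"y":0,"z":0,"twist":0},{"jaw":-0.4,"x":0,"y":0,"z":0,"twist":0},{"jaw":-1,"x":0,"y":0,"z":0,"twist":0},{"jaw":-1,"x":0,"y":0,"z":0,"twist":0},{"jaw":-1,"x":-0.03,"y":0,"z":0,"twist":0},{"jaw":-1,"x":-0.05,"y":0,"z":0,"twist":0},{"jaw":-1,"x":-0.06,"y":0,"z":0,"twist":0},{"jaw":-1,"x":-0.06,"y":0,"z":0,"twist":0}]' 80
python3 - <<'E'
from h import *
report(); go(541,57,230,-4)
p,d,m,P=grab('wrist','w4.png'); w=cloud(d,m,P); z=w[...,2]
l=(z>10)&(z<27)&(np.hypot(w[...,0]-532,w[...,1]+270)<95)
hsv=cv2.cvtColor(p,cv2.COLOR_BGR2HSV); l&=(hsv[...,1]<70); print(l.sum(), cv2.minEnclosingCircle(np.float32(w[l][:,:2])),np.median(z[l]))
E
```

```text
time_s: 9.78
tcp_pos: [531.9, -270.9, 223.4]
ee_rot: [0.702, 0.086, 0.702, -0.086]
contact_force: [1.5, -0.0, -0.1]
width: 85.3
t 9.78 tcp [ 531.9 -270.9  223.4] F [ 1.5 -0.  -0.1] w 85.3 j [-0.6   0.16  1.61 -0.    1.37 -1.93]
[[-0.0, 0.242, 0.97], [0.0, 0.97, -0.242], [-1.0, 0.0, -0.0]]
yaw now 76.0 shift x -0.0065 y 0.3203 z -0.0706 twist 1.396 (j6 -1.93)
15703 ((532.6847534179688, -271.2178039550781), 80.8699951171875) 16.410915084976295
```

View pics/w4.png

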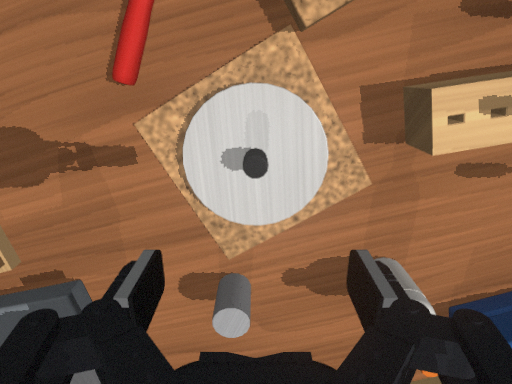

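The lid lies at (532.7,-271.2), in the middle of the mat (centre 531.5,-269.5). Now to the rack.

```bash
python3 -m handwheel '[{"jaw":-1,"x":-0.005,"y":0.04,"z":-0.0088,"twist":0},{"jaw":-1,"x":-0.005,"y":0.04,"z":-0.0088,"twist":0},{"jaw":-1,"x":-0.005,"y":0.04,"z":-0.0088,"twist":0},{"jaw":-1,"x":-0.005,"y":0.04,"z":-0.0088,"twist":0},{"jaw":-1,"x":0,"y":0.04,"z":-0.0088,"twist":0},{"jaw":-1,"x":0,"y":0.04,"z":-0.0088,"twist":0},{"jaw":-1,"x":0,"y":0.04,"z":-0.0088,"twist":0},{"jaw":-1,"x":0,"y":0.04,"z":-0.0088,"twist":0}]' 80
python3 -m handwheel '[{"jaw":-1,"x":0,"y":0,"z":0,"twist":0.1745},{"jaw":-1,"x":0,"y":0,"z":0,"twist":0.1745},{"jaw":-1,"x":0,"y":0,"z":0,"twist":0.1745},{"jaw":-1,"x":0,"y":0,"z":0,"twist":0.1745},{"jaw":-1,"x":0,"y":0,"z":0,"twist":0.1745},{"jaw":-1,"x":0,"y":0,"z":0,"twist":0.1745},{"jaw":-1,"x":0,"y":0,"z":0,"twist":0.1745},{"jaw":-1,"x":0,"y":0,"z":0,"twist":0.1745}]' 80
python3 - <<'E'
from h import *
report()
p,d,m,P=grab('wrist','w5.png'); w=cloud(d,m,P); z=w[...,2]
hsv=cv2.cvtColor(p,cv2.COLOR_BGR2HSV)
M=((z>124)&(z<150)).astype(np.uint8); k,l,st,ce=cv2.connectedComponentsWithStats(M)
for i in range(1,k):
    if st[i,4]>30: print(ce[i].round(),st[i,4],w[l==i].min(0).round(1),w[l==i].max(0).round(1),[np.round(q,1) for q in cv2.minAreaRect(np.float32(w[l==i][:,:2]))])
M=(z>57)&(z<66)&(w[...,1]<140)&(w[...,1]>-120); print(cv2.minAreaRect(np.float32(w[M][:,:2])))
E
```

```text
time_s: 10.82
tcp_pos: [541.3, 57.8, 241.6]
ee_rot: [0.702, 0.086, 0.702, -0.086]
contact_force: [0.0, -0.8, -0.6]
width: 85.1
time_s: 11.82
tcp_pos: [541.4, 56.4, 241.5]
ee_rot: [-0.481, -0.519, -0.481, 0.519]
contact_force: [-0.9, 0.1, 0.8]
width: 85.5
t 11.82 tcp [541.4  56.4 241.5] F [-0.9  0.1  0.8] w 85.5 j [-0.04  0.02  1.73 -0.    1.4   0.03]
[[-0.0, 0.997, -0.076], [-0.0, -0.076, -0.997], [-1.0, -0.0, 0.0]]
[255. 128.] 540 [535.4  92.1 124.1] [551.7 112.5 138.3] [array([543.6, 102.3]), array([20.1, 15.5]), np.float64(86.3)]
[145. 156.] 456 [442.1  74.8 124. ] [462.5  96.6 131.4] [array([452.2,  85.8]), array([19.7, 16.2]), np.float64(55.3)]
[367. 164.] 432 [623.4  54.7 124.1] [642.9  76.5 131.1] [array([632.8,  65.8]), array([20.1, 15.1]), np.float64(60.4)]
[255. 181.] 486 [532.1  49.2 124.2] [548.2  68.9 138.1] [array([539.9,  59. ]), array([19.2, 15.5]), np.float64(85.3)]
[255. 230.] 436 [528.7   6.4 124.2] [545.2  24.8 138. ] [array([537. ,  15.8]), array([18.2, 15.6]), np.float64(85.5)]
((638.87646484375, 5.2930908203125), (358.0092468261719, 261.3369140625), 3.3810806274414062)
```

View pics/w5.png

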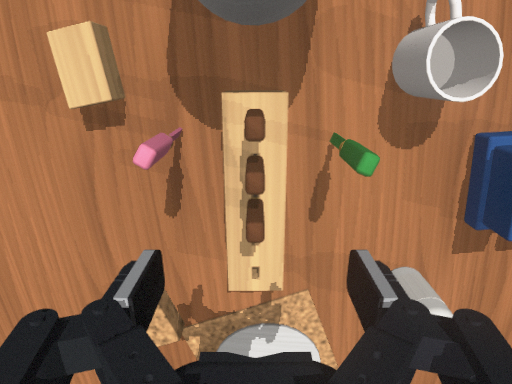

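The wrist view shows three brown handles at (255,128), (255,181) and (255,230), with pink and green ones standing clear on either side. I'll take the one nearest the tin first.

```bash
python3 - <<'E'
from h import *
go(543.5,101.5,160,-4)
E
python3 -m handwheel '[{"jaw":-1,"x":0.03,"y":-0.0015,"z":-0.045,"twist":0},{"jaw":-1,"x":0.04,"y":0,"z":0,"twist":0},{"jaw":-1,"x":0.03,"y":0,"z":0,"twist":0},{"jaw":-1,"x":0.025,"y":0,"z":0,"twist":0},{"jaw":-1,"x":0.013,"y":0,"z":0,"twist":0},{"jaw":-1,"x":0,"y":0,"z":0,"twist":0}]' 60
python3 - <<'E'
from h import *
report(); go(543.5,101.5,102,-4)
grab('side','s6.png')
E
```

```text
yaw now -4.7 shift x 0.0815 y -0.0016 z -0.0451 twist -0.013 (j6 0.04)
time_s: 12.62
tcp_pos: [542.5, 101.4, 103.0]
ee_rot: [-0.482, -0.516, -0.483, 0.517]
contact_force: [0.4, 0.3, 0.2]
width: 85.4
t 12.62 tcp [542.5 101.4 103. ] F [0.4 0.3 0.2] w 85.4 j [0.04 0.18 1.83 0.   1.14 0.11]
[[-0.002, 0.998, -0.069], [-0.0, -0.069, -0.998], [-1.0, -0.002, 0.0]]
yaw now -4.0 shift x 0.0010 y 0.0010 z -0.0002 twist 0.001 (j6 0.11)
```

View pics/s6.png

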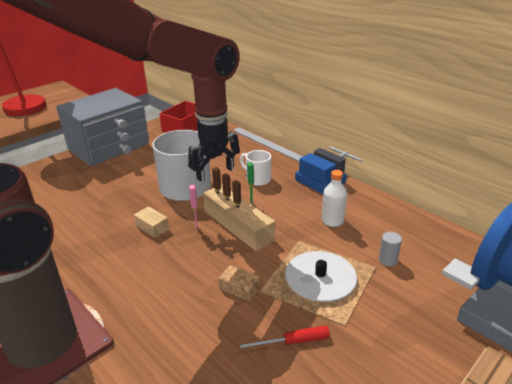

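The open jaws straddle the far handle. Lid is on the mat at (320,275), and the tin is unchanged. Closing.

```bash
python3 -m handwheel '[{"jaw":0,"x":0,"y":0.001,"z":0,"twist":0},{"jaw":0.5,"x":0,"y":0,"z":0,"twist":0},{"jaw":1,"x":0,"y":0,"z":0,"twist":0},{"jaw":1,"x":0,"y":0,"z":0,"twist":0},{"jaw":1,"x":0,"y":0,"z":0,"twist":0},{"jaw":1,"x":0,"y":0,"z":0,"twist":0}]' 60
python3 -m handwheel '[{"jaw":1,"x":-0.01,"y":0,"z":0,"twist":0},{"jaw":1,"x":-0.02,"y":0,"z":0,"twist":0},{"jaw":1,"x":-0.03,"y":0,"z":0,"twist":0},{"jaw":1,"x":-0.04,"y":0,"z":0,"twist":0},{"jaw":1,"x":-0.05,"y":0,"z":0,"twist":0},{"jaw":1,"x":-0.02,"y":0,"z":0,"twist":0},{"jaw":1,"x":0,"y":0,"z":0,"twist":0}]' 60
cat > look.py <<'E'
from h import *
import sys
report()
def tin(verbose=True):
    for n in('scene','side'):
        p,d,m,P=grab(n,n+'_'+sys.argv[1]+'.png'); w=cloud(d,m,P); z=w[...,2]
        hsv=cv2.cvtColor(p,cv2.COLOR_BGR2HSV)
        l=(abs(z-150)<5)&(np.hypot(w[...,0]-553,w[...,1]-272)<130)&(hsv[...,1]<60)&(hsv[...,2]>90)
        if l.sum()>20: print(n,'rim',l.sum(),cv2.minEnclosingCircle(np.float32(w[l][:,:2])))
tin()
a=cv2.imread(f'pics/scene_{sys.argv[1]}.png')[60:300,140:440];b=cv2.imread(f'pics/side_{sys.argv[1]}.png')[60:300,60:360]
cv2.imwrite(f'pics/c_{sys.argv[1]}.png',np.hstack([cv2.resize(a,(400,320)),cv2.resize(b,(400,320))]))
E
python3 look.py 7
```

```text
time_s: 13.42
tcp_pos: [544.3, 101.4, 104.2]
ee_rot: [0.482, 0.517, 0.482, -0.517]
contact_force: [-0.7, 0.4, 3.4]
width: 15.1
time_s: 14.3
tcp_pos: [544.8, 101.4, 275.1]
ee_rot: [0.483, 0.518, 0.482, -0.516]
contact_force: [-0.5, -0.2, -1.3]
width: 15.2
t 14.30 tcp [544.8 101.4 275.1] F [-0.5 -0.2 -1.3] w 15.2 j [ 0.04  0.02  1.66 -0.    1.46  0.11]
[[0.003, 0.998, -0.07], [0.0, -0.07, -0.998], [-1.0, 0.003, -0.0]]
scene rim 178 ((555.8703002929688, 270.7770080566406), 78.75653839111328)
side rim 279 ((552.6809692382812, 270.3079528808594), 79.79796600341797)
```

View pics/c_7.png

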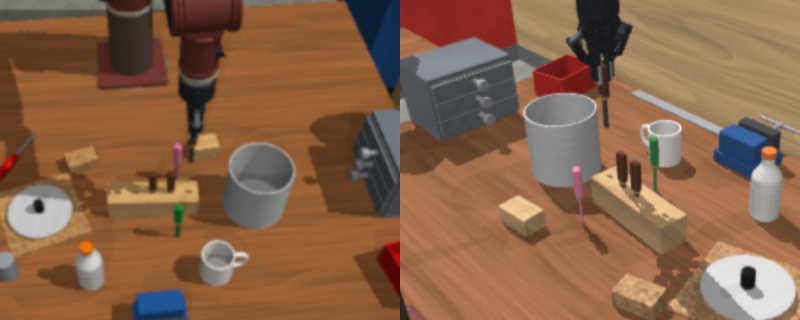

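File 1 is held upright. The tin's still at (554,271), so I'll move over its far side and lower.

```bash
python3 -m handwheel '[{"jaw":1,"x":0,"y":-0.001,"z":-0.03,"twist":0},{"jaw":1,"x":0,"y":-0.001,"z":-0.045,"twist":0},{"jaw":1,"x":0,"y":-0.001,"z":-0.05,"twist":0},{"jaw":1,"x":0,"y":-0.001,"z":-0.045,"twist":0},{"jaw":1,"x":0,"y":-0.001,"z":-0.03,"twist":0},{"jaw":1,"x":0,"y":0,"z":0,"twist":0},{"jaw":1,"x":0,"y":0,"z":0,"twist":0}]' 60
python3 look.py 8
```

```text
time_s: 15.28
tcp_pos: [552.3, 300.4, 271.6]
ee_rot: [-0.482, -0.516, -0.483, 0.518]
contact_force: [-0.3, -0.9, 0.0]
width: 15.3
t 15.28 tcp [552.3 300.4 271.6] F [-0.3 -0.9  0. ] w 15.3 j [ 0.37  0.21  1.46 -0.    1.47  0.44]
[[-0.003, 0.998, -0.07], [-0.002, -0.07, -0.998], [-1.0, -0.003, 0.002]]
scene rim 174 ((555.2003784179688, 268.7392883300781), 79.72151184082031)
side rim 285 ((552.0525512695312, 270.87506103515625), 81.25822448730469)
```

View pics/c_8.png

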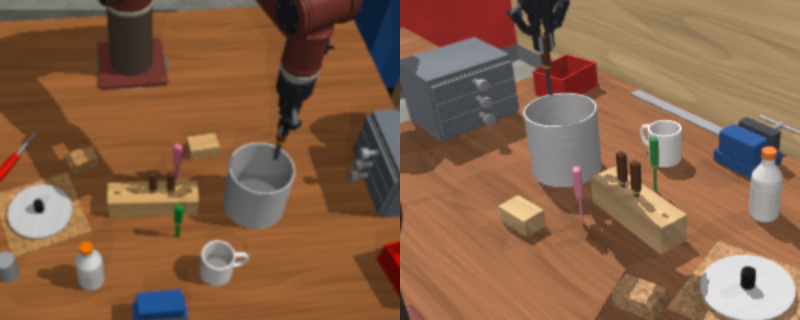

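```bash
python3 -m handwheel '[{"jaw":1,"x":0.025,"y":0,"z":0,"twist":0},{"jaw":1,"x":0.035,"y":0,"z":0,"twist":0},{"jaw":1,"x":0.035,"y":0,"z":0,"twist":0},{"jaw":1,"x":0.03,"y":0,"z":0,"twist":0},{"jaw":1,"x":0.02,"y":0,"z":0,"twist":0},{"jaw":1,"x":0.01,"y":0,"z":0,"twist":0},{"jaw":1,"x":0,"y":0,"z":0,"twist":0}]' 60
```

```text
time_s: 16.25
tcp_pos: [553.1, 300.9, 118.7]
ee_rot: [-0.482, -0.517, -0.482, 0.517]
contact_force: [-0.1, 0.3, -0.7]
width: 15.2
```

```bash
python3 -m handwheel '[{"jaw":1,"x":0.01,"y":0,"z":0,"twist":0},{"jaw":1,"x":0,"y":0,"z":0,"twist":0},{"jaw":0.3,"x":0,"y":0,"z":0,"twist":0},{"jaw":0.2,"x":0,"y":0,"z":0,"twist":0},{"jaw":0.2,"x":0,"y":0,"z":0,"twist":0},{"jaw":0.2,"x":-0.03,"y":0,"z":0,"twist":0},{"jaw":0.2,"x":-0.04,"y":0,"z":0,"twist":0},{"jaw":0.2,"x":-0.05,"y":0,"z":0,"twist":0}]' 60
python3 -m handwheel '[{"jaw":-1,"x":0,"y":0,"z":0.04,"twist":0},{"jaw":-1,"x":0,"y":0,"z":0.055,"twist":0},{"jaw":-1,"x":0,"y":0,"z":0.055,"twist":0},{"jaw":-1,"x":0,"y":0,"z":0.05,"twist":0},{"jaw":-1,"x":0,"y":0,"z":0.04,"twist":0},{"jaw":-1,"x":0,"y":0,"z":0,"twist":0}]' 60
python3 look.py 9
python3 - <<'E'
from h import *
go(540.5,58,102,-4); grab('wrist','w9.png')
E
```

```text
time_s: 17.25
tcp_pos: [552.3, 300.9, 229.0]
ee_rot: [-0.482, -0.516, -0.482, 0.518]
contact_force: [1.1, 0.1, -0.6]
width: 34.1
time_s: 18.0
tcp_pos: [536.3, 59.4, 229.2]
ee_rot: [0.481, 0.518, 0.481, -0.518]
contact_force: [0.1, -0.3, -0.2]
width: 85.2
t 18.00 tcp [536.3  59.4 229.2] F [ 0.1 -0.3 -0.2] w 85.2 j [-0.04  0.02  1.75 -0.    1.37  0.04]
[[0.001, 0.997, -0.074], [-0.001, -0.074, -0.997], [-1.0, 0.001, 0.0]]
scene rim 168 ((556.04833984375, 269.45001220703125), 79.83846282958984)
side rim 245 ((554.8731689453125, 269.2690124511719), 81.73738861083984)
yaw now -4.1 shift x 0.1271 y 0.0043 z 0.0036 twist -0.001 (j6 0.04)
```

View pics/c_9.png

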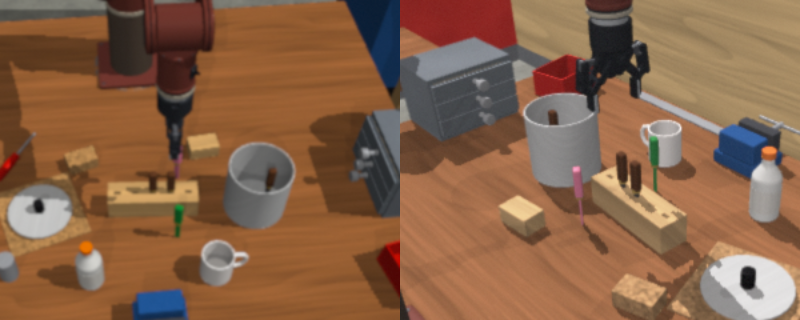

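View pics/w9.png

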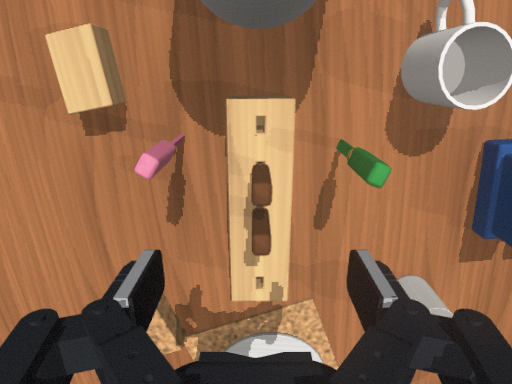

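File 1 is in the tin with its handle against the wall at (270,180) in the left picture. Next is file 2.

```bash
python3 -m handwheel '[{"jaw":-1,"x":0.03,"y":0.0045,"z":0.0015,"twist":0},{"jaw":-1,"x":0.04,"y":0,"z":0,"twist":0},{"jaw":-1,"x":0.03,"y":0,"z":0,"twist":0},{"jaw":-1,"x":0.017,"y":0,"z":0,"twist":0},{"jaw":-1,"x":0.009,"y":0,"z":0,"twist":0},{"jaw":-1,"x":0,"y":0,"z":0,"twist":0}]' 60
python3 -m handwheel '[{"jaw":0,"x":0,"y":0,"z":0,"twist":0},{"jaw":0.5,"x":0,"y":0,"z":0,"twist":0},{"jaw":1,"x":0,"y":0,"z":0,"twist":0},{"jaw":1,"x":0,"y":0,"z":0,"twist":0},{"jaw":1,"x":0,"y":0,"z":0,"twist":0},{"jaw":1,"x":0,"y":0,"z":0,"twist":0}]' 60
python3 -m handwheel '[{"jaw":1,"x":-0.01,"y":0,"z":0,"twist":0},{"jaw":1,"x":-0.02,"y":0,"z":0,"twist":0},{"jaw":1,"x":-0.03,"y":0,"z":0,"twist":0},{"jaw":1,"x":-0.04,"y":0,"z":0,"twist":0},{"jaw":1,"x":-0.05,"y":0,"z":0,"twist":0},{"jaw":1,"x":-0.02,"y":0,"z":0,"twist":0},{"jaw":1,"x":0,"y":0,"z":0,"twist":0}]' 60
python3 look.py 10
python3 - <<'E'
from h import *
go(554,250,275,-4)
for n in('scene','side'):
    p,d,m,P=grab(n); w=cloud(d,m,P); hsv=cv2.cvtColor(p,cv2.COLOR_BGR2HSV)
    l=(np.hypot(w[...,0]-554,w[...,1]-271)<66)&(w[...,2]<148)&(hsv[...,1]>90)
    print(n,l.sum(), w[l].min(0),w[l].max(0),np.median(w[l],0)) if l.any() else 0
E
```

```text
time_s: 18.9
tcp_pos: [540.8, 60.4, 102.9]
ee_rot: [-0.482, -0.517, -0.482, 0.517]
contact_force: [-0.6, 0.5, 0.7]
width: 85.4
time_s: 19.65
tcp_pos: [540.9, 60.0, 103.2]
ee_rot: [0.482, 0.517, 0.482, -0.517]
contact_force: [-0.7, -0.4, 3.2]
width: 15.5
time_s: 20.52
tcp_pos: [541.4, 60.0, 274.1]
ee_rot: [0.483, 0.518, 0.481, -0.516]
contact_force: [-0.5, -0.4, -0.4]
width: 15.0
t 20.52 tcp [541.4  60.  274.1] F [-0.5 -0.4 -0.4] w 15.0 j [-0.03 -0.    1.69 -0.    1.45  0.04]
[[0.003, 0.998, -0.07], [-0.0, -0.07, -0.998], [-1.0, 0.003, -0.0]]
scene rim 177 ((555.8709716796875, 269.1764831542969), 79.0436019897461)
side rim 283 ((554.2049560546875, 269.7119140625), 82.5811767578125)
yaw now -4.0 shift x -0.0042 y 0.0009 z -0.1905 twist -0.000 (j6 0.04)
scene 76 [548.42210721 290.54103097  60.76375585] [564.24170858 306.31267977 135.00272618] [558.72559914 298.5532701  109.26482957]
side 52 [541.70990725 288.20750465 106.11928897] [555.60298599 309.51153469 136.75375143] [546.94338862 295.45875197 123.45939495]
```

View pics/c_10.png

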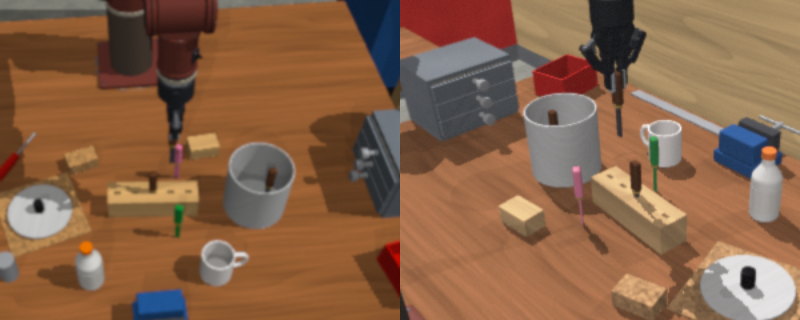

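File 1 stands upright at (553,299). File 2 is held, so I'll put it at about (554,259).

```bash
python3 -m handwheel '[{"jaw":1,"x":0,"y":0,"z":-0.03,"twist":0},{"jaw":1,"x":0,"y":0,"z":-0.045,"twist":0},{"jaw":1,"x":0,"y":0,"z":-0.05,"twist":0},{"jaw":1,"x":0,"y":0,"z":-0.045,"twist":0},{"jaw":1,"x":0,"y":0,"z":-0.03,"twist":0},{"jaw":1,"x":0,"y":0,"z":0,"twist":0},{"jaw":1,"x":0,"y":0,"z":0,"twist":0}]' 60
python3 look.py 11
```

```text
time_s: 21.6
tcp_pos: [554.1, 258.9, 271.2]
ee_rot: [-0.482, -0.516, -0.482, 0.518]
contact_force: [1.1, 0.6, -0.7]
width: 15.4
t 21.60 tcp [554.1 258.9 271.2] F [ 1.1  0.6 -0.7] w 15.4 j [ 0.31  0.17  1.51 -0.    1.46  0.38]
[[-0.002, 0.998, -0.07], [-0.001, -0.07, -0.998], [-1.0, -0.002, 0.001]]
scene rim 160 ((556.683837890625, 271.2047424316406), 78.19512176513672)
side rim 274 ((555.9556274414062, 269.46697998046875), 81.81136322021484)
```

View pics/c_11.png

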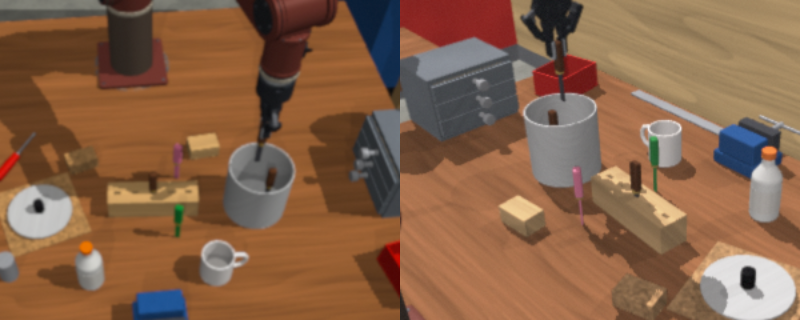

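```bash
python3 -m handwheel '[{"jaw":1,"x":0.025,"y":0,"z":0,"twist":0},{"jaw":1,"x":0.035,"y":0,"z":0,"twist":0},{"jaw":1,"x":0.035,"y":0,"z":0,"twist":0},{"jaw":1,"x":0.03,"y":0,"z":0,"twist":0},{"jaw":1,"x":0.02,"y":0,"z":0,"twist":0},{"jaw":1,"x":0.01,"y":0,"z":0,"twist":0},{"jaw":1,"x":0.01,"y":0,"z":0,"twist":0},{"jaw":1,"x":0,"y":0,"z":0,"twist":0}]' 60
python3 -m handwheel '[{"jaw":0.3,"x":0,"y":0,"z":0,"twist":0},{"jaw":0.2,"x":0,"y":0,"z":0,"twist":0},{"jaw":0.2,"x":0,"y":0,"z":0,"twist":0},{"jaw":0.2,"x":-0.03,"y":0,"z":0,"twist":0},{"jaw":0.2,"x":-0.04,"y":0,"z":0,"twist":0},{"jaw":0.2,"x":-0.05,"y":0,"z":0,"twist":0}]' 60
python3 -m handwheel '[{"jaw":-1,"x":0,"y":0,"z":0.04,"twist":0},{"jaw":-1,"x":0,"y":0,"z":0.055,"twist":0},{"jaw":-1,"x":0,"y":0,"z":0.055,"twist":0},{"jaw":-1,"x":0,"y":0,"z":0.05,"twist":0},{"jaw":-1,"x":0,"y":0,"z":0.04,"twist":0},{"jaw":-1,"x":0,"y":0,"z":0,"twist":0}]' 60
python3 look.py 12
python3 - <<'E'
from h import *
go(537.5,15,102,-4)
E
```

```text
time_s: 22.7
tcp_pos: [554.6, 259.5, 107.7]
ee_rot: [-0.482, -0.517, -0.482, 0.517]
contact_force: [0.1, -0.5, -0.0]
width: 15.5
time_s: 23.45
tcp_pos: [553.9, 259.3, 228.1]
ee_rot: [-0.482, -0.516, -0.483, 0.518]
contact_force: [0.7, 0.4, -0.3]
width: 34.3
time_s: 24.2
tcp_pos: [537.9, 17.7, 228.2]
ee_rot: [0.481, 0.518, 0.481, -0.518]
contact_force: [-0.6, -0.0, -1.4]
width: 85.5
t 24.20 tcp [537.9  17.7 228.2] F [-0.6 -0.  -1.4] w 85.5 j [-0.11  0.01  1.76 -0.    1.37 -0.04]
[[0.001, 0.997, -0.074], [-0.001, -0.074, -0.997], [-1.0, 0.001, 0.001]]
scene rim 172 ((555.8194580078125, 270.1846923828125), 78.783935546875)
side rim 275 ((553.3947143554688, 271.86810302734375), 81.38855743408203)
yaw now -4.1 shift x 0.1261 y -0.0002 z 0.0052 twist -0.001 (j6 -0.04)
```

View pics/c_12.png

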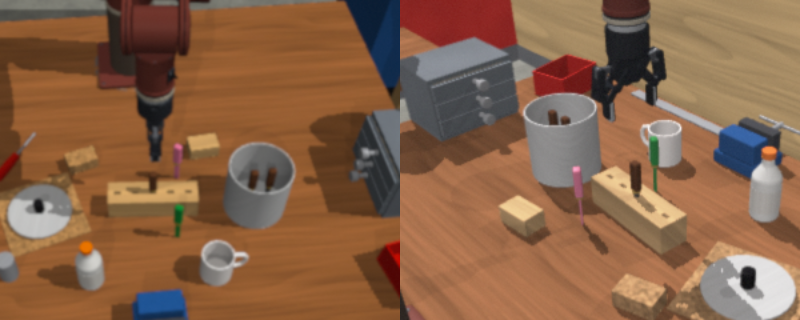

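Two files are in the tin, upright. Next, the third.

```bash
python3 -m handwheel '[{"jaw":-1,"x":0.03,"y":0,"z":0.004,"twist":0},{"jaw":-1,"x":0.04,"y":0,"z":0,"twist":0},{"jaw":-1,"x":0.03,"y":0,"z":0,"twist":0},{"jaw":-1,"x":0.017,"y":0,"z":0,"twist":0},{"jaw":-1,"x":0.009,"y":0,"z":0,"twist":0},{"jaw":-1,"x":0,"y":0,"z":0,"twist":0}]' 60
python3 -m handwheel '[{"jaw":0,"x":0,"y":0,"z":0,"twist":0},{"jaw":0.5,"x":0,"y":0,"z":0,"twist":0},{"jaw":1,"x":0,"y":0,"z":0,"twist":0},{"jaw":1,"x":0,"y":0,"z":0,"twist":0},{"jaw":1,"x":0,"y":0,"z":0,"twist":0},{"jaw":1,"x":0,"y":0,"z":0,"twist":0}]' 60
python3 -m handwheel '[{"jaw":1,"x":-0.01,"y":0,"z":0,"twist":0},{"jaw":1,"x":-0.02,"y":0,"z":0,"twist":0},{"jaw":1,"x":-0.03,"y":0,"z":0,"twist":0},{"jaw":1,"x":-0.04,"y":0,"z":0,"twist":0},{"jaw":1,"x":-0.05,"y":0,"z":0,"twist":0},{"jaw":1,"x":-0.02,"y":0,"z":0,"twist":0},{"jaw":1,"x":0,"y":0,"z":0,"twist":0}]' 60
python3 look.py 13
python3 - <<'E'
from h import *
go(554,224,275,-4)
E
```

```text
time_s: 25.05
tcp_pos: [537.8, 16.5, 101.9]
ee_rot: [0.482, 0.517, 0.482, -0.517]
contact_force: [-0.5, -0.5, 0.8]
width: 85.6
time_s: 25.8
tcp_pos: [537.9, 16.1, 102.2]
ee_rot: [0.482, 0.517, 0.482, -0.517]
contact_force: [-1.1, 0.3, 4.2]
width: 15.4
time_s: 26.68
tcp_pos: [538.3, 16.1, 273.1]
ee_rot: [0.483, 0.518, 0.481, -0.517]
contact_force: [-0.2, -0.1, -0.6]
width: 15.1
t 26.68 tcp [538.3  16.1 273.1] F [-0.2 -0.1 -0.6] w 15.1 j [-0.12 -0.01  1.7   0.    1.45 -0.05]
[[0.003, 0.998, -0.07], [-0.0, -0.07, -0.998], [-1.0, 0.003, 0.0]]
scene rim 167 ((555.957763671875, 271.5257263183594), 78.72010803222656)
side rim 283 ((552.1260986328125, 270.15008544921875), 80.98629760742188)
yaw now -4.0 shift x -0.0052 y 0.0027 z -0.2085 twist -0.000 (j6 -0.05)
```

View pics/c_13.png

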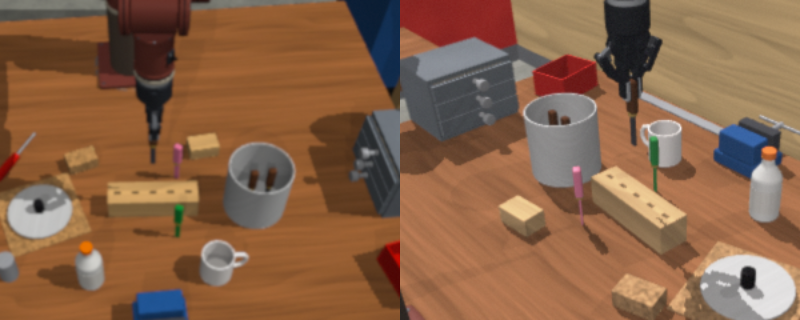

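```bash
python3 -m handwheel '[{"jaw":1,"x":0,"y":0.001,"z":-0.03,"twist":0},{"jaw":1,"x":0,"y":0.001,"z":-0.045,"twist":0},{"jaw":1,"x":0,"y":0,"z":-0.055,"twist":0},{"jaw":1,"x":0,"y":0,"z":-0.05,"twist":0},{"jaw":1,"x":0,"y":0,"z":-0.03,"twist":0},{"jaw":1,"x":0,"y":0,"z":0,"twist":0},{"jaw":1,"x":0,"y":0,"z":0,"twist":0}]' 60
python3 look.py 14
python3 - <<'E'
from h import *
go(554,224,110,-4)
E
```

```text
time_s: 27.65
tcp_pos: [553.4, 224.7, 269.7]
ee_rot: [-0.482, -0.516, -0.483, 0.518]
contact_force: [-0.4, -0.4, -0.7]
width: 15.0
t 27.65 tcp [553.4 224.7 269.7] F [-0.4 -0.4 -0.7] w 15.0 j [ 0.25  0.13  1.55 -0.    1.46  0.32]
[[-0.003, 0.998, -0.07], [-0.001, -0.07, -0.998], [-1.0, -0.003, 0.002]]
scene rim 160 ((556.1846923828125, 270.48455810546875), 78.83651733398438)
side rim 273 ((554.6970825195312, 266.8472900390625), 81.2052993774414)
yaw now -4.1 shift x 0.1608 y 0.0002 z 0.0001 twist -0.001 (j6 0.32)
```

View pics/c_14.png

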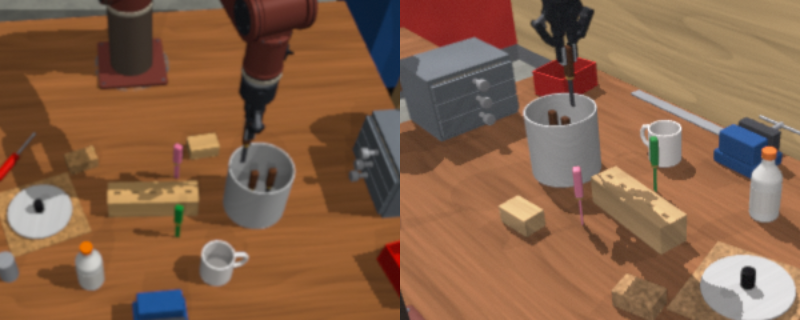

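```bash
python3 -m handwheel '[{"jaw":1,"x":0.025,"y":0,"z":0,"twist":0},{"jaw":1,"x":0.035,"y":0,"z":0,"twist":0},{"jaw":1,"x":0.035,"y":0,"z":0,"twist":0},{"jaw":1,"x":0.03,"y":0,"z":0,"twist":0},{"jaw":1,"x":0.02,"y":0,"z":0,"twist":0},{"jaw":1,"x":0.01,"y":0,"z":0,"twist":0},{"jaw":1,"x":0.01,"y":0,"z":0,"twist":0},{"jaw":1,"x":0,"y":0,"z":0,"twist":0}]' 60
python3 -m handwheel '[{"jaw":0.3,"x":0,"y":0,"z":0,"twist":0},{"jaw":0.2,"x":0,"y":0,"z":0,"twist":0},{"jaw":0.2,"x":0,"y":0,"z":0,"twist":0},{"jaw":0.2,"x":-0.03,"y":0,"z":0,"twist":0},{"jaw":0.2,"x":-0.04,"y":0,"z":0,"twist":0},{"jaw":0.2,"x":-0.06,"y":0,"z":0,"twist":0}]' 60
python3 -m handwheel '[{"jaw":-1,"x":0,"y":0,"z":0.04,"twist":0},{"jaw":-1,"x":0,"y":0,"z":0.055,"twist":0},{"jaw":-1,"x":0,"y":0,"z":0.06,"twist":0},{"jaw":-1,"x":0,"y":0,"z":0.06,"twist":0},{"jaw":-1,"x":0,"y":0,"z":0.06,"twist":0},{"jaw":-1,"x":0,"y":0,"z":0.06,"twist":0},{"jaw":-1,"x":0,"y":0,"z":0.06,"twist":0},{"jaw":-1,"x":0,"y":0,"z":0.04,"twist":0}]' 60
python3 look.py 15
python3 - <<'E'
from h import *
go(532.5,-271.2,200,0)
for n in('scene','side'):
    p,d,m,P=grab(n); w=cloud(d,m,P); hsv=cv2.cvtColor(p,cv2.COLOR_BGR2HSV);z=w[...,2]
    l=(z>10)&(z<25)&(np.hypot(w[...,0]-532,w[...,1]+270)<120)&(hsv[...,1]<60)
    print(n,'lid',cv2.minEnclosingCircle(np.float32(w[l][:,:2])))
    l=(np.hypot(w[...,0]-554,w[...,1]-271)<70)&(hsv[...,1]>90); print('max z in tin',w[l].max(0))
E
```

```text
time_s: 28.75
tcp_pos: [554.2, 225.4, 106.7]
ee_rot: [-0.482, -0.517, -0.482, 0.517]
contact_force: [-0.4, 1.0, -1.0]
width: 15.0
time_s: 29.5
tcp_pos: [552.9, 225.1, 236.2]
ee_rot: [-0.482, -0.516, -0.483, 0.518]
contact_force: [1.0, -0.3, 0.5]
width: 34.2
time_s: 30.5
tcp_pos: [523.4, -211.2, 237.2]
ee_rot: [-0.482, -0.518, -0.481, 0.518]
contact_force: [-0.3, 1.0, 0.4]
width: 85.2
t 30.50 tcp [ 523.4 -211.2  237.2] F [-0.3  1.   0.4] w 85.2 j [-0.52  0.07  1.68 -0.    1.39 -0.45]
[[0.001, 0.997, -0.072], [-0.001, -0.072, -0.997], [-1.0, 0.001, 0.001]]
scene rim 163 ((555.204345703125, 269.8023681640625), 78.6037826538086)
side rim 288 ((551.3363647460938, 270.3170166015625), 80.65103149414062)
yaw now -4.3 shift x 0.0371 y 0.0136 z 0.0578 twist -0.075 (j6 -0.45)
scene lid ((533.714111328125, -272.7041320800781), 82.16210174560547)
max z in tin [566.81878981 307.21481947 140.5285083 ]
side lid ((532.2679443359375, -271.718017578125), 82.4339599609375)
max z in tin [557.71580935 308.74263993 139.93980559]
```

View pics/c_15.png

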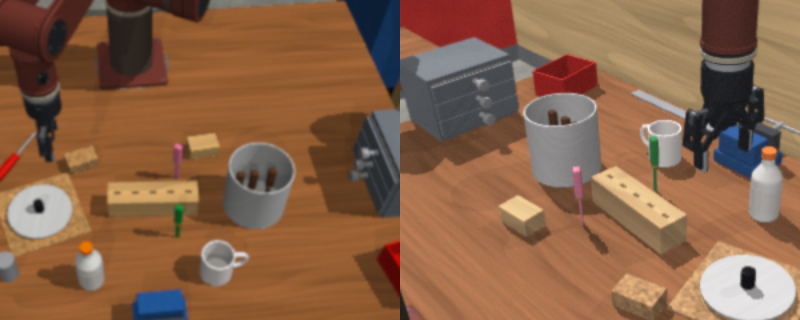

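All three files are upright in the tin and the rack is empty. The lid is still on the mat at (532.8,-271.6), so I'll fetch it.

```bash
python3 -m handwheel '[{"jaw":-1,"x":0.02,"y":0.007,"z":0.03,"twist":0},{"jaw":-1,"x":0.02,"y":0.007,"z":0.028,"twist":0},{"jaw":-1,"x":0.04,"y":0,"z":0,"twist":0},{"jaw":-1,"x":0.04,"y":0,"z":0,"twist":0},{"jaw":-1,"x":0.02,"y":0,"z":0,"twist":0},{"jaw":-1,"x":0,"y":0,"z":0,"twist":0}]' 60
python3 - <<'E'
from h import *
report(); go(532.7,-271.3,25)
p,d,m,P=grab('wrist','w16.png'); w=cloud(d,m,P); z=w[...,2]
k=(z>45)&(z<58)&(np.hypot(w[...,0]-532,w[...,1]+270)<60); print(k.sum(),cv2.minEnclosingCircle(np.float32(w[k][:,:2])))
E
```

```text
time_s: 31.45
tcp_pos: [533.2, -265.7, 95.5]
ee_rot: [-0.481, -0.517, -0.484, 0.517]
contact_force: [0.4, -0.3, -0.2]
width: 85.4
t 31.45 tcp [ 533.2 -265.7   95.5] F [ 0.4 -0.3 -0.2] w 85.4 j [-0.59  0.29  1.72  0.    1.14 -0.53]
[[-0.003, 0.998, -0.069], [0.002, -0.069, -0.998], [-1.0, -0.003, -0.002]]
yaw now -3.9 shift x 0.0705 y 0.0001 z 0.0057 
1190 ((533.3223876953125, -270.86920166015625), 12.936450004577637)
```

View pics/w16.png

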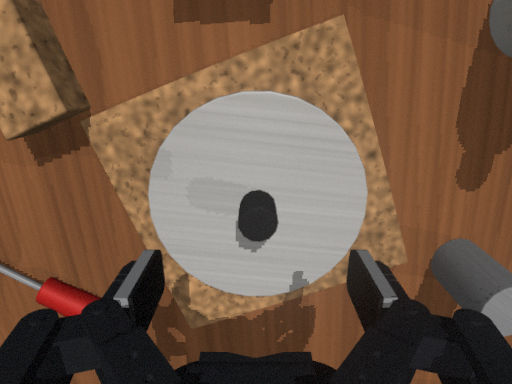

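```bash
python3 - <<'E'
from h import *
for n in('scene','side'):
    p,d,m,P=grab(n); w=cloud(d,m,P);z=w[...,2]
    l=(z>55)&(z<75)&(w[...,0]>560)&(w[...,0]<720)&(w[...,1]<-230)&(w[...,1]>-420); print(n,w[l].min(0),w[l].max(0))
E
python3 -m handwheel '[{"jaw":-1,"x":0.03,"y":0,"z":0.005,"twist":0},{"jaw":-1,"x":0.02,"y":0,"z":0,"twist":0},{"jaw":-1,"x":0.012,"y":0,"z":0,"twist":0},{"jaw":-1,"x":0.007,"y":0,"z":0,"twist":0},{"jaw":-1,"x":0,"y":0,"z":0,"twist":0}]' 60
```

```text
scene [ 679.25017049 -363.11074368   56.03716653] [ 719.91944703 -322.01044548   74.10355088]
side [ 674.74896412 -364.38982148   55.03425592] [ 719.55856345 -320.86278017   73.6670673 ]
time_s: 32.22
tcp_pos: [533.4, -272.2, 27.6]
ee_rot: [-0.482, -0.517, -0.482, 0.517]
contact_force: [-0.1, 0.0, 0.2]
width: 85.6
```

```bash
python3 -m handwheel '[{"jaw":0,"x":0.002,"y":0,"z":0,"twist":0},{"jaw":0.5,"x":0,"y":0,"z":0,"twist":0},{"jaw":1,"x":0,"y":0,"z":0,"twist":0},{"jaw":1,"x":0,"y":0,"z":0,"twist":0},{"jaw":1,"x":0,"y":0,"z":0,"twist":0},{"jaw":1,"x":0,"y":0,"z":0,"twist":0},{"jaw":1,"x":0,"y":0,"z":0,"twist":0}]' 80
python3 -m handwheel '[{"jaw":1,"x":-0.01,"y":0,"z":0,"twist":0},{"jaw":1,"x":-0.02,"y":0,"z":0,"twist":0},{"jaw":1,"x":-0.04,"y":0,"z":0,"twist":0},{"jaw":1,"x":-0.05,"y":0,"z":0,"twist":0},{"jaw":1,"x":-0.05,"y":0,"z":0,"twist":0},{"jaw":1,"x":-0.04,"y":0,"z":0,"twist":0},{"jaw":1,"x":-0.01,"y":0,"z":0,"twist":0},{"jaw":1,"x":0,"y":0,"z":0,"twist":0}]' 80
cat > lidm.py <<'E'
from h import *
import sys
T,s=tool(); p,d,m,P=grab('wrist','lid_'+sys.argv[1]+'.png'); w=cloud(d,m,P); z=w[...,2]; t=T[:3,3]
hsv=cv2.cvtColor(p,cv2.COLOR_BGR2HSV)
l=(abs(z-t[2]+6.5)<15)&(np.hypot(w[...,0]-t[0],w[...,1]-t[1])<110)&(hsv[...,2]>90)&(hsv[...,1]<50)
c,r=cv2.minEnclosingCircle(np.float32(w[l][:,:2])); A=np.c_[w[l][:,:2]-c,np.ones(l.sum())]
print('lid',np.round(c,1),round(r,1),'tcp',t.round(1),'tilt,z',np.linalg.lstsq(A,w[l][:,2],rcond=None)[0].round(3))
E
python3 lidm.py 17; python3 look.py 17
python3 -c "
from h import *
go(554,271,235)"
```

```text
time_s: 33.1
tcp_pos: [533.9, -272.6, 26.5]
ee_rot: [0.483, 0.517, 0.482, -0.517]
contact_force: [-0.8, -0.0, 5.3]
width: 23.5
time_s: 34.1
tcp_pos: [533.3, -272.2, 245.9]
ee_rot: [0.482, 0.517, 0.482, -0.517]
contact_force: [0.7, -0.3, -1.8]
width: 23.5
lid [ 532.3 -270.9] 80.8 tcp [ 533.3 -272.2  245.9] tilt,z [-1.00000e-03 -0.00000e+00  2.35721e+02]
t 34.15 tcp [ 532.7 -271.8  244.2] F [ 0.7  0.1 -2. ] w 23.8 j [-0.6   0.15  1.58 -0.    1.41 -0.53]
[[-0.002, 0.998, -0.07], [0.001, -0.07, -0.998], [-1.0, -0.002, -0.001]]
scene rim 170 ((555.564697265625, 271.1841735839844), 78.93660736083984)
side rim 278 ((555.7127685546875, 267.0870361328125), 81.21257019042969)
yaw now -4.0 shift x 0.0094 y -0.0163 z -0.5427
```

View pics/c_17.png

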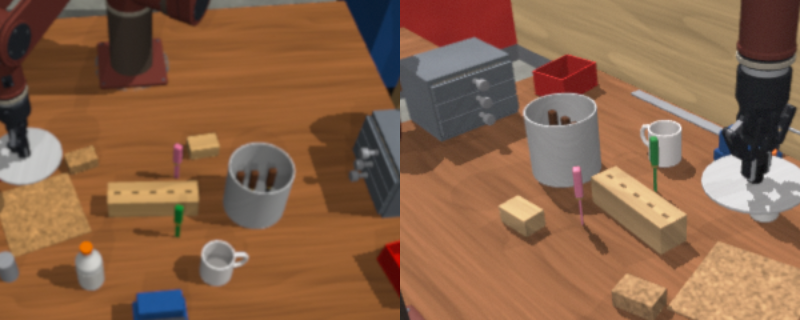

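The lid is held level. I'll carry it back over the tin.

```bash
python3 -m handwheel '[{"jaw":1,"x":0,"y":-0.001,"z":-0.02,"twist":0},{"jaw":1,"x":0,"y":-0.001,"z":-0.04,"twist":0},{"jaw":1,"x":0,"y":-0.001,"z":-0.045,"twist":0},{"jaw":1,"x":0,"y":-0.001,"z":-0.045,"twist":0},{"jaw":1,"x":0,"y":-0.001,"z":-0.045,"twist":0},{"jaw":1,"x":0,"y":-0.001,"z":-0.045,"twist":0},{"jaw":1,"x":0,"y":-0.001,"z":-0.045,"twist":0},{"jaw":1,"x":0,"y":-0.001,"z":-0.045,"twist":0}]' 80
python3 -m handwheel '[{"jaw":1,"x":0,"y":-0.001,"z":-0.045,"twist":0},{"jaw":1,"x":0,"y":-0.001,"z":-0.045,"twist":0},{"jaw":1,"x":0,"y":-0.001,"z":-0.045,"twist":0},{"jaw":1,"x":0,"y":-0.001,"z":-0.04,"twist":0},{"jaw":1,"x":0,"y":-0.001,"z":-0.025,"twist":0},{"jaw":1,"x":0,"y":0,"z":0,"twist":0},{"jaw":1,"x":0,"y":0,"z":0,"twist":0}]' 80
python3 lidm.py 18; python3 look.py 18
python3 -c "
from h import *
go(554,271.5,190)"
```

```text
time_s: 35.25
tcp_pos: [547.4, 60.0, 244.7]
ee_rot: [-0.482, -0.517, -0.483, 0.517]
contact_force: [0.8, 0.0, -2.5]
width: 23.5
time_s: 36.12
tcp_pos: [556.7, 257.3, 244.9]
ee_rot: [-0.482, -0.516, -0.483, 0.518]
contact_force: [0.5, 0.6, -1.7]
width: 23.7
lid [555.9 258.7] 80.9 tcp [556.7 257.3 244.9] tilt,z [-3.00000e-03 -1.00000e-03  2.34694e+02]
t 36.17 tcp [556.9 256.9 245.1] F [ 0.2  0.1 -2.5] w 23.8 j [ 0.3   0.19  1.54 -0.    1.42  0.37]
[[-0.001, 0.998, -0.07], [-0.001, -0.07, -0.998], [-1.0, -0.001, 0.001]]
scene rim 102 ((558.3668823242188, 271.41680908203125), 77.64878845214844)
side rim 286 ((553.603271484375, 270.7279357910156), 81.09545135498047)
yaw now -4.1 shift x 0.0556 y -0.0044 z -0.0147
```

View pics/c_18.png

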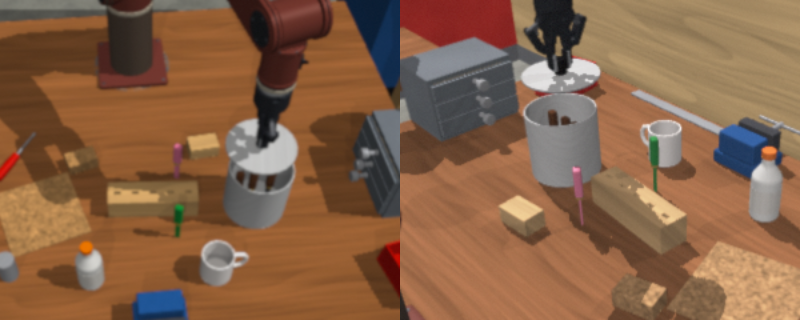

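View pics/lid_18.png

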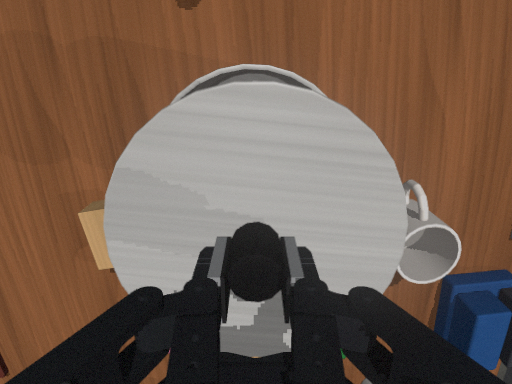

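```bash
python3 - <<'E'
from h import *
from scipy.optimize import least_squares
p,d,m,P=grab('wrist'); w=cloud(d,m,P); z=w[...,2]; hsv=cv2.cvtColor(p,cv2.COLOR_BGR2HSV)
l=(abs(z-150)<6)&(hsv[...,1]<70)&(np.hypot(w[...,0]-554,w[...,1]-271)<95)
q=w[l][:,:2]; print(l.sum(),q.min(0),q.max(0),z[l].min(),z[l].max())
# rim annulus 74..78 mean 76
f=lambda c: np.hypot(*(q-c).T)-76
r=least_squares(f,[554,271],loss='soft_l1'); print(r.x, np.abs(r.fun).mean())
ro=np.hypot(*(q-r.x).T); print(np.percentile(ro,[2,50,98]))
E
```

```text
1024 [497.30941011 322.86434178] [612.35583511 350.03802546] 144.01844844903889 151.5344459357768
[553.67544604 271.84128077] 1.0263889521889262
[74.00739094 75.99470422 78.00030238]
```

The rim arc gives the tin centre as (553.7,271.8) in the wrist frame, and the lid is at (556,258.5). I'll shift y by -3.2 mm and z by -13 mm in the tool frame, then lower.

```bash
python3 -m handwheel '[{"jaw":1,"x":0,"y":-0.003,"z":-0.013,"twist":0},{"jaw":1,"x":0.02,"y":0,"z":0,"twist":0},{"jaw":1,"x":0.02,"y":0,"z":0,"twist":0},{"jaw":1,"x":0.01,"y":0,"z":0,"twist":0},{"jaw":1,"x":0.005,"y":0,"z":0,"twist":0},{"jaw":1,"x":0,"y":0,"z":0,"twist":0}]' 80
python3 lidm.py 19; python3 look.py 19
```

```text
time_s: 37.08
tcp_pos: [555.4, 270.4, 190.4]
ee_rot: [-0.482, -0.517, -0.482, 0.517]
contact_force: [0.2, 0.1, -2.2]
width: 23.7
lid [554.5 271.7] 80.8 tcp [555.4 270.4 190.4] tilt,z [-2.00000e-03 -0.00000e+00  1.80268e+02]
t 37.12 tcp [555.7 270.5 191.1] F [ 0.5  0.1 -2. ] w 23.3 j [ 0.33  0.23  1.59 -0.    1.32  0.4 ]
[[0.001, 0.998, -0.07], [0.0, -0.07, -0.998], [-1.0, 0.0, -0.0]]
scene rim 86 ((564.1917114257812, 268.10009765625), 76.2405014038086)
side rim 165 ((549.9563598632812, 266.2480773925781), 76.93537139892578)
```

View pics/c_19.png

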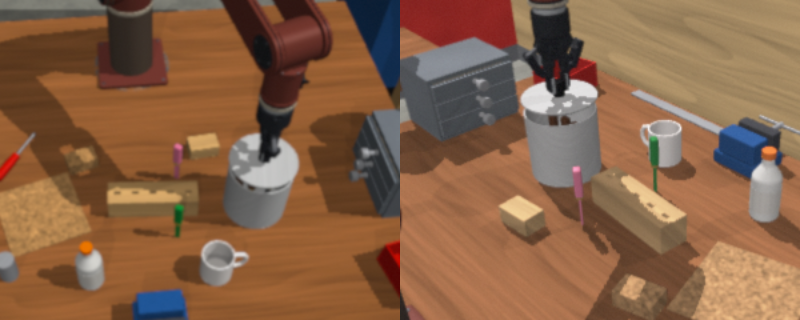

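Centred to about 1 mm. Lowering slowly.

```bash
python3 -m handwheel '[{"jaw":1,"x":0.008,"y":-0.001,"z":0,"twist":0},{"jaw":1,"x":0.006,"y":0,"z":0,"twist":0},{"jaw":1,"x":0.004,"y":0,"z":0,"twist":0},{"jaw":1,"x":0,"y":0,"z":0,"twist":0}]' 80
python3 -m handwheel '[{"jaw":1,"x":0.003,"y":0,"z":0,"twist":0},{"jaw":1,"x":0.002,"y":0,"z":0,"twist":0},{"jaw":1,"x":0,"y":0,"z":0,"twist":0}]' 80
```

```text
time_s: 37.72
tcp_pos: [554.1, 270.4, 172.1]
ee_rot: [-0.482, -0.517, -0.482, 0.518]
contact_force: [-0.3, -0.7, -2.3]
width: 23.5
time_s: 38.1
tcp_pos: [554.3, 270.5, 167.6]
ee_rot: [-0.482, -0.517, -0.482, 0.517]
contact_force: [0.0, 0.1, -2.0]
width: 23.4
```

```bash
python3 -m handwheel '[{"jaw":1,"x":0.001,"y":0,"z":0,"twist":0},{"jaw":1,"x":0.0005,"y":0,"z":0,"twist":0},{"jaw":1,"x":0,"y":0,"z":0,"twist":0}]' 80
python3 -m handwheel '[{"jaw":1,"x":0.001,"y":0,"z":0,"twist":0},{"jaw":1,"x":0,"y":0,"z":0,"twist":0}]' 80
```

```text
time_s: 38.48
tcp_pos: [554.4, 270.6, 166.3]
ee_rot: [-0.482, -0.517, -0.482, 0.517]
contact_force: [0.7, -1.3, -1.3]
width: 23.5
time_s: 38.72
tcp_pos: [554.5, 270.6, 165.5]
ee_rot: [0.482, 0.517, 0.482, -0.517]
contact_force: [-1.0, 0.4, -1.1]
width: 23.5
```

```bash
python3 -m handwheel '[{"jaw":1,"x":0.001,"y":0,"z":0,"twist":0},{"jaw":1,"x":0,"y":0,"z":0,"twist":0}]' 80
python3 -m handwheel '[{"jaw":1,"x":0.001,"y":0,"z":0,"twist":0},{"jaw":1,"x":0,"y":0,"z":0,"twist":0}]' 80
```

```text
time_s: 38.98
tcp_pos: [554.6, 270.6, 165.5]
ee_rot: [0.482, 0.517, 0.482, -0.517]
contact_force: [-3.7, -1.4, 5.2]
width: 23.6
time_s: 39.22
tcp_pos: [554.6, 270.7, 165.5]
ee_rot: [0.482, 0.517, 0.482, -0.517]
contact_force: [-5.3, -1.5, 9.5]
width: 24.2
```

It seated at TCP z 165.5, as predicted. I'll release and withdraw.

```bash
python3 -m handwheel '[{"jaw":1,"x":-0.001,"y":0,"z":0,"twist":0},{"jaw":0.2,"x":0,"y":0,"z":0,"twist":0},{"jaw":-0.4,"x":0,"y":0,"z":0,"twist":0},{"jaw":-1,"x":0,"y":0,"z":0,"twist":0},{"jaw":-1,"x":0,"y":0,"z":0,"twist":0},{"jaw":-1,"x":-0.03,"y":0,"z":0,"twist":0},{"jaw":-1,"x":-0.05,"y":0,"z":0,"twist":0},{"jaw":-1,"x":-0.03,"y":0,"z":0,"twist":0}]' 80
python3 -m handwheel '[{"jaw":-1,"x":-0.01,"y":-0.04,"z":0,"twist":0},{"jaw":-1,"x":-0.01,"y":-0.05,"z":0,"twist":0},{"jaw":-1,"x":0,"y":-0.05,"z":0,"twist":0},{"jaw":-1,"x":0,"y":0,"z":0,"twist":0}]' 80
python3 look.py 20; python3 - <<'E'
from h import *
for n in('scene','side'):
    p,d,m,P=grab(n); w=cloud(d,m,P); z=w[...,2]; hsv=cv2.cvtColor(p,cv2.COLOR_BGR2HSV)
    l=(abs(z-156)<6)&(np.hypot(w[...,0]-554,w[...,1]-271)<90)&(hsv[...,2]>90)
    c,r=cv2.minEnclosingCircle(np.float32(w[l][:,:2])); A=np.c_[w[l][:,:2]-c,np.ones(l.sum())]
    print(n,np.round(c,1),r,'plane',np.linalg.lstsq(A,w[l][:,2],rcond=None)[0].round(4))
E
```

```text
time_s: 40.22
tcp_pos: [555.2, 270.8, 277.2]
ee_rot: [0.483, 0.518, 0.482, -0.516]
contact_force: [0.7, -0.3, 0.8]
width: 85.4
time_s: 40.72
tcp_pos: [412.3, 280.8, 294.6]
ee_rot: [0.483, 0.517, 0.483, -0.516]
contact_force: [1.3, 0.3, 0.6]
width: 85.4
t 40.73 tcp [412.3 280.8 294.6] F [1.3 0.3 0.6] w 85.4 j [ 0.44 -0.12  1.76  0.    1.5   0.51]
[[0.0, 0.998, -0.068], [0.0, -0.068, -0.998], [-1.0, 0.0, -0.001]]
scene rim 875 ((567.3794555664062, 278.49896240234375), 81.77046203613281)
side rim 233 ((563.9949951171875, 277.7653503417969), 82.21424865722656)
scene [567.9 278.2] 81.6750717163086 plane [3.200000e-03 2.300000e-03 1.548244e+02]
side [564.9 276.7] 81.8611068725586 plane [6.200000e-03 4.900000e-03 1.565399e+02]
```

View pics/c_20.png

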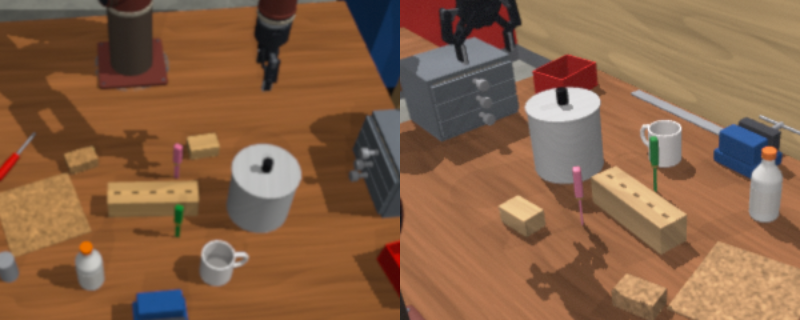

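The closed tin's now at about (566,277), so it's just been knocked by about 14 mm. I'll let it settle and check that the lid's still home.

```bash
python3 -m handwheel '[{"jaw":-1,"x":0,"y":0,"z":0,"twist":0},{"jaw":-1,"x":0,"y":0,"z":0,"twist":0},{"jaw":-1,"x":0,"y":0,"z":0,"twist":0},{"jaw":-1,"x":0,"y":0,"z":0,"twist":0},{"jaw":-1,"x":0,"y":0,"z":0,"twist":0},{"jaw":-1,"x":0,"y":0,"z":0,"twist":0},{"jaw":-1,"x":0,"y":0,"z":0,"twist":0},{"jaw":-1,"x":0,"y":0,"z":0,"twist":0}]' 80
python3 look.py 21; cat > fin.py <<'E'
from h import *
import sys
for n in sys.argv[1:]:
    p,d,m,P=grab(n,n+'_fin.png'); w=cloud(d,m,P); z=w[...,2]; hsv=cv2.cvtColor(p,cv2.COLOR_BGR2HSV)
    l=(abs(z-156)<5)&(np.hypot(w[...,0]-570,w[...,1]-280)<110)&(hsv[...,2]>90)
    c,r=cv2.minEnclosingCircle(np.float32(w[l][:,:2])); A=np.c_[w[l][:,:2]-c,np.ones(l.sum())]
    print(n,np.round(c,1),r,'plane',np.linalg.lstsq(A,w[l][:,2],rcond=None)[0].round(4))
    ww=(z>20)&(z<130)&(np.hypot(w[...,0]-c[0],w[...,1]-c[1])<90)&(hsv[...,1]<60); q=w[ww]
    from scipy.optimize import least_squares
    for a,b in((20,70),(80,135)):
        k=q[(q[:,2]>a)&(q[:,2]<b)][:,:2]
        if len(k)>50: s=least_squares(lambda x:np.hypot(*(k-x).T)-78,c,loss='soft_l1'); print('  wall',a,b,len(k),s.x.round(1),np.abs(s.fun).mean().round(1))
E
python3 fin.py scene side
python3 -c "
import cv2,numpy as np
a=cv2.imread('pics/scene_fin.png')[150:250,280:400];b=cv2.imread('pics/side_fin.png')[110:210,130:250]
cv2.imwrite('pics/z21.png',np.hstack([cv2.resize(a,(400,333)),cv2.resize(b,(400,333))]))"
```

```text
time_s: 41.92
tcp_pos: [414.8, 280.4, 294.4]
ee_rot: [0.482, 0.517, 0.482, -0.517]
contact_force: [0.2, 0.3, -0.5]
width: 85.4
t 41.92 tcp [414.8 280.4 294.4] F [ 0.2  0.3 -0.5] w 85.4 j [ 0.44 -0.12  1.76  0.    1.5   0.51]
[[0.0, 0.998, -0.07], [0.0, -0.07, -0.998], [-1.0, 0.0, -0.0]]
scene rim 889 ((568.0840454101562, 277.84619140625), 81.25012969970703)
side rim 233 ((567.6112670898438, 277.3116455078125), 82.30087280273438)
scene [568.9 279.6] 82.70075988769531 plane [1.400000e-03 0.000000e+00 1.548947e+02]
  wall 20 70 395 [566.  279.3] 1.1
  wall 80 135 436 [565.8 279.2] 1.1
side [565.6 277.3] 84.15245819091797 plane [5.200000e-03 1.200000e-03 1.565805e+02]
  wall 20 70 700 [567.1 279.6] 1.5
  wall 80 135 809 [566.9 279.4] 1.5
```

View pics/z21.png

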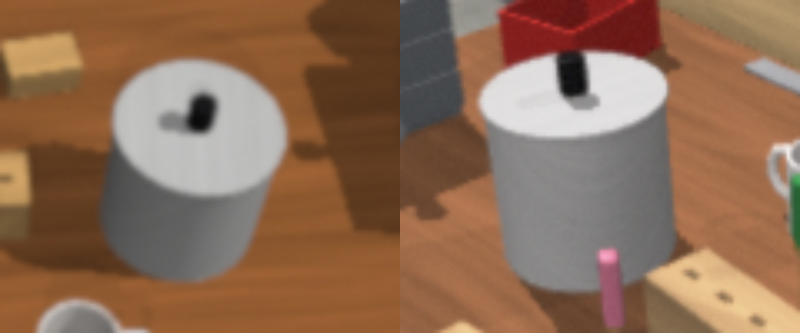

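The lid's flat at 155–156.5 mm, the same readings as at the start, and the tin wall is vertical and still. Rack and bystanders are unchanged, so I'm handing in.

```bash
python3 -c "
from rig import ctrl
print(ctrl.job_done())"
```

```text
the job is handed in; nothing more can be done
None
```

All three files that were in the rack are now in the tin with its lid back on, and I handed the job in at about 42 s.

- **Lid off:** I laid it knob up on the cork mat, about 2 mm from the middle.
- **Files:** I stood them upright inside the tin. The last pictures show all five rack slots empty and the green and pink ones untouched.
- **Lid back on:** In the last checks it sits flat. Its top reads 155–156.5 mm, the same as before I lifted it. The tin's wall is vertical to within 0.3 mm.
- **Tin knocked:** Just after I let go of the lid, the closed tin moved about 14 mm, while the gripper was clear of it. It was upright and at rest, with the lid still home, when I checked about 1 s later. The lid centre measured from the lid's edge and the tin's centre from its wall agree to about 3 mm, within the plug's 6 mm of play.
- **Other things on the bench:** They looked unmoved in the last pictures, but I did not measure each one. No check failed.

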